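# Right the tamping stand and thread its plunger rod

## Robot

A 7-joint arm with a two-finger parallel gripper is mounted at the origin on a cart in front of the work surface, level with it; the furniture and walls round the work are solid. World frame = base frame: x ahead of the robot, y to its left, z up, the work surface at z = 0. Lengths are in m, angles in rad, forces in N, time in s.
With the tool pointing down it reaches from about 0.425 to 0.925 m from the base axis. Payload 6.8 kg.
Tool frame: the origin (TCP) lies midway between the tips of the shut fingers; the grasp point (between the pads) lies 19 mm behind it; z points along the fingers, y is the direction in which the jaws open and shut (so a half turn about z gives the same grasp; the last joint's range is limited). The gripper opens to 85 mm and grips with 20 to 120 N. Pads are 22 mm wide; open, the fingers measure 114 mm over their backs; the gripper's body (76 mm by 85 mm) begins 54 mm behind the grasp point. The pads swing forward as they close: fully open they stand 13 mm farther back than shut.
Start: joints at [-1.222, 0.477, 0.022, 1.555, -0.011, 1.109, -0.083], TCP at [0.298, 0.606, 0.231] pointing down, gripper open.
Joint ranges: [-2.96, 2.96], [-0.34, 2.1], [-1.41, 1.46], [0.24, 2.44], [-1.37, 4.51], [0.17, 1.92], [-2.96, 2.96]. Speed limits (rad/s): [2.39, 2.39, 3.14, 3.14, 3.14, 3.14, 3.14].

## Interface

Orientations are given as a unit quaternion [w, x, y, z].
In Python, from station import bot, vision gives the robot as it stands.
- The arm moves only by the tool move_arm, never from a script. Its argument "increments" is text: rows parted by semicolons, each of 7 numbers parted by spaces: the opening, from 0 (shut) to 1 (fully open), then the shift along the world's x, y, z in mm, then the turn, a rotation vector about the world's x, y, z in rad. In form: grip x y z rx ry rz; .... A call has exactly 8 rows; each row shifts and turns the commanded pose from where the row before left it; what a row does not reach is not made up. A row lasts 1/8 s, in which the tool goes at most 62.5 mm and 10.7 degrees, less where a joint would pass 70% of its speed; a pose out of reach is approached as far as the arm can. A call with a gripper value outside its range is refused whole. The fingers move at their own pace and stop on an object; "newtons" is the grip in N (left out, the last holds). Time passes only in rows, so rows that do not move let the fingers close, or fill a call up. It gives the time, the measured TCP pose, the force and the opening at its end, in the units of the state.
- bot.get_obs(): the state, without advancing time (a new reading comes with each control period).
- vision.read_camera(name): name is "scene" or "side" or "wrist"; returns (picture, depth): 384x512x3 uint8, red, green, blue; 384x512 float32, m along the optical axis (not along the pixel's ray), 0 where there is no reading.
- vision.calibration(name): a dict with "fx", "fy", "cx", "cy" (pixels), "R" (3x3) and "t" (3): a world point X has camera coordinates R X + t; the wrist camera has in their place "hand_eye" (4x4, takes a point from camera to tool coordinates, whose origin is the TCP and whose axes are the flange's). Camera axes: x right, y down, z forward; pixel columns grow to the right and rows downward; lengths in m; the calibration is good to about 2 mm. The wrist camera is an equidistant fisheye: a pixel r from the principal point sees the ray r / f radians off the axis. A picture is of the moment at which its call begins: read the wrist's pose just before it. calibration takes no time and is no camera call.
- bot.hand_in(): hands the job in, once; it reports no verdict.
The state is a dict: "t": time; "q": joint angles; "joint_vel": joint speeds; "joint_torque": joint torques, N m; "eef_pos": TCP position; "tool_rot": TCP orientation; "contact_force": force on the tool from outside, world axes, zero at the start; "torque": the same for the moment, N m; "gripper_width": opening from 0.0 (shut) to 1.0 (fully open).
Only numpy, scipy, OpenCV 4.12 (cv2) and the standard library are available. Lean on these libraries where they do the work, as an engineer would, in place of code of your own. Each camera call takes 0.05 s, during which the arm holds its last target.

## Task

The coffee tamping stand has been knocked over on the worktop: set it upright on its base again. Then take the plunger rod by its wooden knob out of the tool block, thread it from above through the stand's upper guide and on through the lower one, and finish still holding it by the knob, steady, with its threaded end sticking out two to three centimetres below the lower guide and the knob well clear of the upper guide, so that the tamper foot can be screwed on; do not let go. Leave the cup, the jam jar and the bowl behind it where they are.

Things in the scene. Friction and masses are not known exactly. Their poses are not given: they have to be found in the camera images.
- stand: Tamping stand, loose, 0.75 kg, most of it in the matt black base plate: 120 (x) x 100 (y) x 14 mm. Steel column, two black guide arms with brass guides, total height 150 mm. Origin: centre of the base's underside; z along the column, away from the base; +x from column to guides. At the start it lies on its -y side (+y up), resting on the base's edge and the upper arm.
- column_mid (a point): Middle of the stand's bare steel column between the two arms, 102 mm above the underside, at the stand's x = -42 mm, y = 0; axes as the stand's. Column 16 mm in diameter, 54 mm of it bare here. In the lying stand it points roughly to the world's -y and dips about 15 degrees. Lifted over about 30 degrees above level the stand drops upright by itself on its heavy base.
- upper_guide (a point): Centre of the mouth of the upper brass guide, 146 mm above the stand's underside, at its x = 15 mm, y = 0; axes as the stand's. Bore 14.4 mm, 16 mm long, its conical mouth 4 mm deep and about 24 mm wide. The arm (z = 130 to 144 mm) ends here in a 32 mm round housing and has a 32 mm clamp collar round the column.
- lower_guide (a point): Centre of the underside of the lower guide, 60 mm above the stand's underside and exactly below the upper guide; axes as the stand's. Same arm, bore and mouth as the upper one: its mouth lies 16 mm above this point and 70 mm below the upper guide's mouth. 46 mm of free height between it and the base plate.
- rod: Plunger rod, loose, about 0.22 kg: steel shaft of 12 mm diameter; lower end an 8 mm threaded stud 9 mm long with a short cone to the shaft; upper end a 26 mm brass collar (134 to 140 mm above the tip) and a round wooden knob, 140 to 192 mm above the tip. Origin: the lower tip; z along the shaft to the knob. It starts upright (to 4 degrees) in the tool block, tip 8 mm above the worktop.
- rod_tip (a point): The lower tip of the plunger rod (end of the threaded stud); axes as the rod's.
- rod_collar (a point): Underside of the rod's brass collar, on the rod's axis, 134 mm above the tip.
- rod_knob (a point): Middle of the round wooden knob, where to grip it, 166 mm above the tip; 29 mm wide in every direction.
- tool_block: Dark wooden tool block fixed to the worktop, 64 (x) x 130 (y) x 40 mm; the rod stands in a 15 mm bore, 32 mm deep, at y = +34 mm; on the other half lies the round steel tamper foot, up to 62 mm above the worktop. Origin: centre of its underside.
- cabinet_edge (a point): A point on the lower front edge of the dark wall cabinet that hangs over the back of the worktop: its front lies in x = 0.611 m, from y = -0.48 m leftwards past the sink, from z = 0.463 m up, and its bar handles stand some 40 mm further out. Keep wrist and forearm in front of it. It does not move.
- cup_white: White mug, 90 mm diameter, 96 mm high; a bystander. Origin: on its underside.
- jam_jar: Jam jar with red content and a yellow lid, 61 mm diameter, 75 mm high; a bystander. Origin: centre of its underside.
- bowl_white: Small white bowl, 115 mm diameter, 56 mm high; a bystander. Origin: centre of its underside.

How it is judged:
By the outcome, as a careful person would: the job done as asked, in the order asked, and still so for the second after the job is handed in, while the arm keeps its last pose, push and grip.
It also fails if it takes over 72 s, if anything falls off the work surface, if the arm or the gripper's body presses on something with over 40 N, if the wrist force passes 120 N, or if a joint passes its speed limit or range.

## Working session

There is one attempt and no reset: what is moved stays moved. The work goes in short steps, Python scripts to look and compute and a tool call to move; the robot and the scene stay as the last step left them, time stands still between calls to the robot, and variables do not carry over. Pictures are saved under pics/ and viewed, and the job is handed in when it is done.

Besides the shell and the picture viewer there is one more tool, called after "Emit:" in YAML: its name, and indented under it one key for each argument. move_arm: Moves the arm, as the interface text tells. Its arguments: {"type":"object","properties":{"increments":{"type":"string"},"newtons":{"type":"number"}},"required":["increments"]}

```bash
ls; mkdir -p pics
python3 - <<'E'
from station import bot, vision
import cv2, numpy as np
print(bot.get_obs())
for n in ["scene","side","wrist"]:
    p,d=vision.read_camera(n)
    cv2.imwrite(f"pics/a_{n}.png",p[:,:,::-1]); np.save(f"pics/a_{n}_d.npy",d)
    print(n,vision.calibration(n))
E
```

```text
pics
{'t': 0.0, 'q': array([-1.22209655,  0.4778009 ,  0.02234441,  1.55644711, -0.0115036 ,
        1.10928924, -0.08309312]), 'joint_vel': array([ 4.76686944e-04,  8.22240813e-04,  5.26965667e-05,  9.25581870e-05,
       -2.07475266e-04, -7.23638650e-04,  1.21434574e-05]), 'joint_torque': array([ 7.76023280e-04, -5.96461916e+01,  1.60837445e+00, -2.81187737e+01,
        1.25175508e-02,  9.59345314e-03,  1.67953476e-05]), 'eef_pos': array([0.29748356, 0.6052572 , 0.2303271 ]), 'tool_rot': array([-1.39824311e-04,  2.26408077e-01,  9.74032113e-01, -8.97358909e-04]), 'contact_force': array([ 1.06494117, -0.13099049,  0.62181193]), 'torque': array([ 0.00075727,  0.02043452, -0.04252336]), 'gripper_width': 0.999742983542613}
scene {'fx': 432.23108149788396, 'fy': 432.23108149788396, 'cx': 260.40374961424374, 'cy': 193.34054338173405, 'R': array([[ 0.44114278, -0.89742437, -0.00474751],
       [-0.66460663, -0.32313361, -0.67370816],
       [ 0.60306805,  0.30035672, -0.73898225]]), 't': array([-0.2981499 ,  0.54259207,  1.26110689])}
side {'fx': 399.7120697034854, 'fy': 399.7120697034854, 'cx': 261.56894278185416, 'cy': 194.07916189310797, 'R': array([[-0.9803899 , -0.19693074,  0.00734316],
       [-0.10188806,  0.47463465, -0.87426585],
       [ 0.1686845 , -0.85786959, -0.48539191]]), 't': array([0.54066996, 0.3330253 , 1.49555316])}
wrist {'fx': 297.3186396354542, 'fy': 297.3186396354542, 'cx': 256.7519281185173, 'cy': 194.6071768398084, 'hand_eye': array([[-2.56721572e-04, -9.59661118e-01, -2.81159159e-01,
         6.96472184e-02],
       [ 9.99999952e-01, -1.97733003e-04, -2.38174298e-04,
         3.54242935e-04],
       [ 1.72972169e-04, -2.81159206e-01,  9.59661123e-01,
        -1.41136188e-01],
       [ 0.00000000e+00,  0.00000000e+00,  0.00000000e+00,
         1.00000000e+00]])}
```

View pics/a_scene.png

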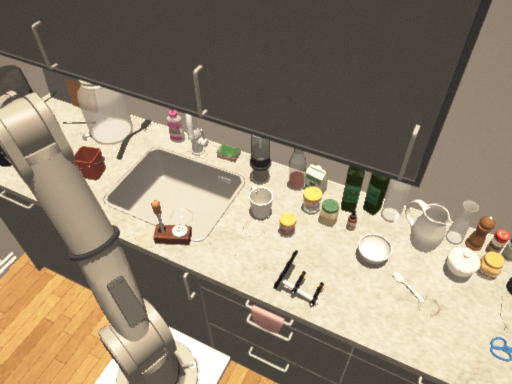

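View pics/a_side.png

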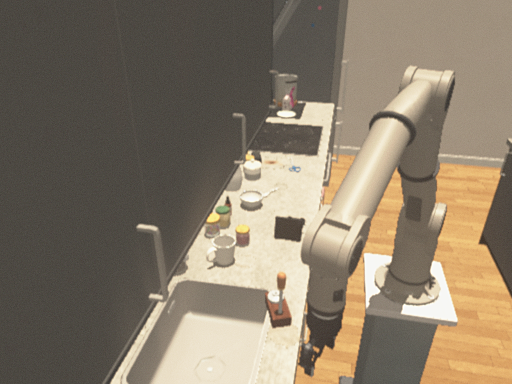

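View pics/a_wrist.png

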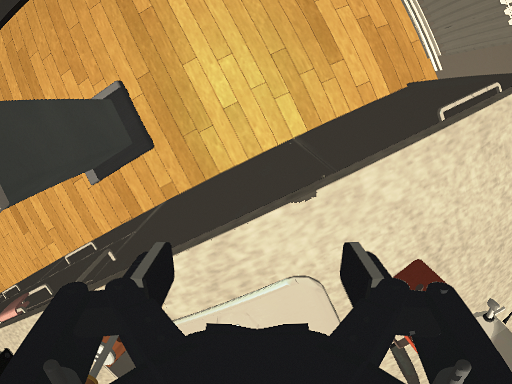

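Scene: the lying stand is around (300,280), its base plate at (287,268). The tool block with the rod is at (173,225), the cup at (261,203), the jar at (288,223) and the bowl at (374,250). Next I'll enlarge and measure.

```bash
cat > h.py <<'E'
import numpy as np, cv2
from scipy.spatial.transform import Rotation as Ro
from station import bot, vision
def rot(o): return Ro.from_quat(np.r_[o['tool_rot'][1:],o['tool_rot'][0]])
def depr(n,d,u,v,o=None,k=1):
    c=vision.calibration(n); u=np.asarray(u,float); v=np.asarray(v,float)
    z=d[np.round(v).astype(int),np.round(u).astype(int)]
    x=(u-c['cx'])/c['fx'];y=(v-c['cy'])/c['fy']
    if n!='wrist':
        P=np.stack([x*z,y*z,z],-1); return (P-c['t'])@c['R']
    r=np.hypot(x,y)+1e-9; s=np.tan(r)/r
    P=np.stack([x*s*z,y*s*z,z],-1)
    H=c['hand_eye']; T=P@H[:3,:3].T+H[:3,3]
    return rot(o).apply(T)+o['eef_pos']
def proj(n,X,o=None):
    c=vision.calibration(n);X=np.atleast_2d(X)
    if n!='wrist':
        P=X@c['R'].T+c['t']; return np.stack([c['cx']+c['fx']*P[:,0]/P[:,2],c['cy']+c['fy']*P[:,1]/P[:,2]],-1)
    H=c['hand_eye']; T=rot(o).inv().apply(X-o['eef_pos']); P=(T-H[:3,3])@H[:3,:3]
    th=np.arctan2(np.hypot(P[:,0],P[:,1]),P[:,2]); ph=np.hypot(P[:,0],P[:,1])+1e-12
    return np.stack([c['cx']+c['fx']*th*P[:,0]/ph,c['cy']+c['fy']*th*P[:,1]/ph],-1)
def crop(p,u0,v0,u1,v1,s,name):
    cv2.imwrite(name,cv2.resize(p[v0:v1,u0:u1,::-1],None,fx=s,fy=s,interpolation=cv2.INTER_CUBIC))
E
python3 - <<'E'
from h import *
p=cv2.imread('pics/a_scene.png')[:,:,::-1]
crop(p,260,240,340,310,9,'pics/b1.png'); crop(p,140,190,210,255,9,'pics/b2.png')
p=cv2.imread('pics/a_side.png')[:,:,::-1]
crop(p,255,200,325,340,4,'pics/b3.png')
d=np.load('pics/a_scene_d.npy')
vv,uu=np.mgrid[0:384,0:512]
P=depr('scene',d,uu,vv); P[d==0]=np.nan
np.save('pics/P.npy',P)
for u,v in [(200,300-40),(330,265),(350,300),(173,238),(158,205),(261,203),(288,218),(374,245)]: print(u,v,P[v,u].round(3))
d=np.load('pics/a_side_d.npy'); print(depr('side',d,[270,282,289],[250,278,228]).round(3))
E
```

```text
200 260 [0.404 0.105 0.006]
330 265 [ 0.589 -0.315  0.001]
350 300 [ 0.492 -0.421 -0.004]
173 238 [0.425 0.227 0.038]
158 205 [0.433 0.265 0.192]
261 203 [0.731 0.025 0.016]
288 218 [ 0.66  -0.12   0.079]
374 245 [ 0.729 -0.431  0.017]
[[ 0.535 -0.095  0.001]
 [ 0.431  0.288  0.192]
 [ 0.47  -0.189  0.057]]
```

View pics/b1.png

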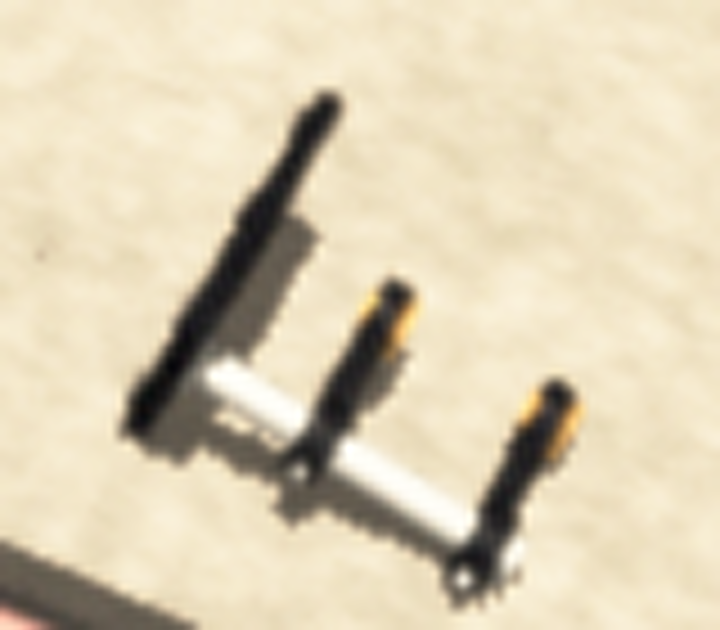

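View pics/b2.png

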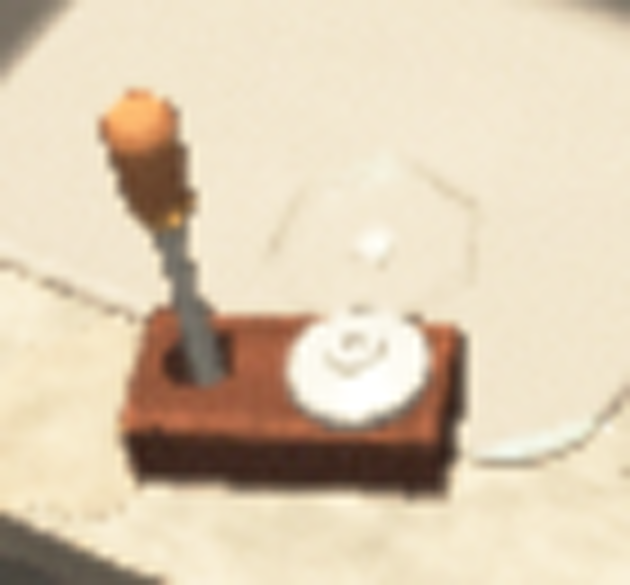

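View pics/b3.png

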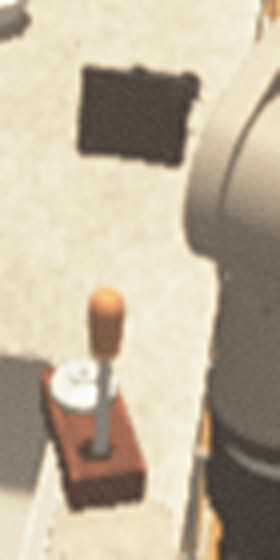

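Run:
```python
from h import *
from scipy.optimize import least_squares
P=np.load('pics/P.npy')
C=lambda x,y:(260+x/9-.5,240+y/9-.5)
for n,x,y in [('b-',145,405),('b0',235,255),('b+',320,115),('c1',250,390),('c2',400,490),('ug',555,400),('lg',393,300),('ucol',470,570),('lcol',300,460)]:
    u,v=C(x,y); print(n,np.round((u,v),1),P[round(v),round(u)].round(3))
S=P[245:310,265:330].reshape(-1,3); S=S[(S[:,2]>.02)]
b=S[S[:,2]>.085]; print(len(b),b.mean(0),b.min(0),b.max(0))
# fit image pts
pts=np.array([[-60,50,7],[60,50,7],[31,0,137],[31,0,67],[-42,8,45],[-42,8,120]])/1e3
px=np.array([C(137,425),C(333,98),C(560,380),C(397,280),C(255,385),C(455,520)])
def T(q): 
    R=Ro.from_euler('xz',[np.pi/2+q[0],q[1]])
    return R.apply(pts)+q[2:5]
def f(q): return np.r_[(proj('scene',T(q))-px).ravel(), (q[4]-.0525)*1000]
s=least_squares(f,[.26,0,.5,-.15,.05]); print(s.x,f(s.x).round(1))
R=Ro.from_euler('xz',[np.pi/2+s.x[0],s.x[1]])
print(R.as_matrix().round(3)); print('mid',R.apply([-.042,0,.102])+s.x[2:],'ug',R.apply([.015,0,.146])+s.x[2:])
# rod
c=lambda x,y:(140+x/9-.5,190+y/9-.5)
for x,y in [(138,110),(150,170),(172,225),(205,375)]:
    u,v=c(x,y); print(np.round((u,v),1),P[round(v),round(u)].round(3))
t=S=P[222:245,150:195].reshape(-1,3); t=t[(t[:,2]>.034)&(t[:,2]<.044)]; print(t.min(0),t.max(0))
```

```text
b- [275.6 284.5] [ 0.412 -0.187  0.046]
b0 [285.6 267.8] [ 0.451 -0.203  0.099]
b+ [295.1 252.3] [ 0.522 -0.205  0.098]
c1 [287.3 282.8] [ 0.429 -0.219  0.05 ]
c2 [303.9 293.9] [ 0.428 -0.281  0.029]
ug [321.2 283.9] [ 0.487 -0.318  0.03 ]
lg [303.2 272.8] [ 0.488 -0.251  0.05 ]
ucol [311.7 302.8] [ 0.414 -0.315  0.02 ]
lcol [292.8 290.6] [ 0.419 -0.245  0.035]
120 [ 0.46923745 -0.20397337  0.09697939] [ 0.4131669  -0.21162487  0.08854921] [ 0.53419834 -0.19386393  0.10474702]
[ 1.28074240e-01  2.33379539e-04  4.59903332e-01 -1.83937142e-01
  5.25459936e-02] [ 3.  -7.3 -3.8  0.7  0.5  0.8 -0.6  2.5  0.9  4.1 -0.2 -0.4  0. ]
[[ 1.     0.     0.   ]
 [ 0.    -0.128 -0.992]
 [ 0.     0.992 -0.128]]
mid [ 0.41792694 -0.28511153  0.03951811] ug [ 0.47493713 -0.32873785  0.03389823]
[154.8 201.7] [0.435 0.277 0.2  ]
[156.2 208.4] [0.424 0.269 0.184]
[158.6 214.5] [0.429 0.268 0.148]
[162.3 231.2] [0.429 0.276 0.048]
[0.39390948 0.17523406 0.03407836] [0.49817065 0.31782263 0.04389725]
```

Column_mid is about (0.430,-0.282,0.026), with the stand's x axis along world x and its base centre at x≈0.473. The knob is at about (0.43,0.272,0.18). I'll start by swinging over to the stand.

Emit:
move_arm:
  increments: "1 20 -55 12 0 0 -0.139; 1 20 -55 12 0 0 -0.139; 1 20 -55 12 0 0 -0.139; 1 20 -55 12 0 0 -0.139; 1 20 -55 12 0 0 -0.139; 1 20 -55 12 0 0 -0.139; 1 20 -55 12 0 0 -0.139; 1 20 -55 12 0 0 -0.139"

```text
t: 1.15
eef_pos: [0.4579, 0.1639, 0.3277]
tool_rot: [-0.0, 0.708, 0.706, 0.0]
contact_force: [1.8, 0.1, 0.6]
gripper_width: 1.003
```

Run:
```python
from h import *
o=bot.get_obs(); print(o['t'],o['q'].round(2),o['eef_pos'],rot(o).as_matrix().round(2))
```

```text
1.15 [-0.85  0.06  0.41  1.89 -0.03  1.19 -0.44] [0.45791215 0.16389082 0.32766233] [[ 0.  1.  0.]
 [ 1. -0.  0.]
 [ 0.  0. -1.]]
```

Emit:
move_arm:
  increments: "1 -3 -57 -8 0.0875 0 0; 1 -3 -57 -8 0.0875 0 0; 1 -3 -57 -8 0.0875 0 0; 1 -3 -57 -8 0.0875 0 0; 1 -3 -57 -8 0.0875 0 0; 1 -3 -57 -8 0.0875 0 0; 1 -3 -57 -8 0.0875 0 0; 1 -3 -57 -8 0.0875 0 0"

```text
t: 2.15
eef_pos: [0.434, -0.2917, 0.2627]
tool_rot: [-0.243, 0.663, 0.665, 0.244]
contact_force: [1.0, -0.6, 0.7]
gripper_width: 0.999
```

Run:
```python
from h import *
o=bot.get_obs(); print(o['t'],o['q'].round(2),o['eef_pos'],rot(o).as_matrix().round(2))
p,d=vision.read_camera('wrist'); cv2.imwrite('pics/c1.png',p[:,:,::-1]); np.save('pics/c1.npy',d)
```

```text
2.15 [ 0.24  0.62  0.79  1.66 -0.74  1.73  1.23] [ 0.43395676 -0.2917086   0.26269778] [[-0.    1.   -0.  ]
 [ 0.76  0.    0.65]
 [ 0.65  0.   -0.76]]
```

View pics/c1.png

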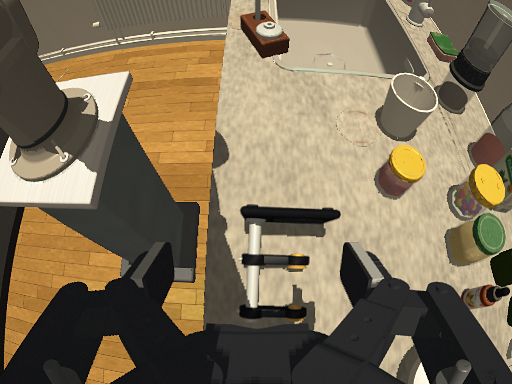

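The wrist view shows the base top edge at (290,214). The arms are at rows 261 and 311, and the column runs from (254,222) to (252,318). Measuring there.

Run:
```python
from h import *
o=bot.get_obs(); p=cv2.imread('pics/c1.png')[:,:,::-1]; d=np.load('pics/c1.npy')
crop(p,220,195,330,330,4.4,'pics/c2.png')
for u,v in [(254,230),(253,240),(252,285),(252,295),(300,261),(290,311),(255,261),(252,312),(250,214),(330,214),(230,300)]: print(u,v,depr('wrist',d,u,v,o).round(4))
print(proj('wrist',[[.43,-.282,.026],[.43,-.282,.034]],o))
```

```text
254 230 [ 0.4265 -0.2269  0.0453]
253 240 [ 0.4251 -0.2394  0.0423]
252 285 [ 0.423  -0.2955  0.0272]
252 295 [ 0.4228 -0.3082  0.0225]
300 261 [ 0.4839 -0.2683  0.0429]
290 311 [ 0.4708 -0.3304  0.0255]
255 261 [ 0.4274 -0.2669  0.0424]
252 312 [ 0.4227 -0.3305  0.0247]
250 214 [ 0.4226 -0.2198  0.0857]
330 214 [ 0.516  -0.2233  0.0901]
230 300 [ 0.3918 -0.313  -0.0056]
[[257.33051848 274.75335914]
 [257.29063896 273.83568788]]
```

View pics/c2.png

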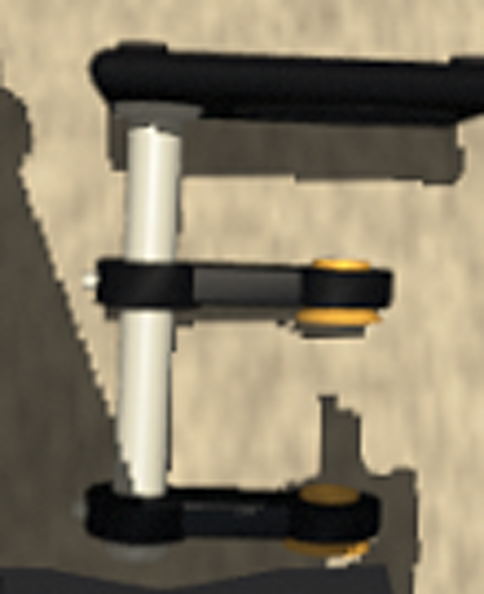

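Run:
```python
from h import *
o=bot.get_obs(); d=np.load('pics/c1.npy')
print('cab corner scene',proj('scene',[[.611,-.48,.463],[.611,0,.463]]))
P=np.load('pics/P.npy')
print('jar wrist',depr('wrist',d,[405,400],[162,185],o).round(3),'cup rim',depr('wrist',d,[385,437,405],[105,100,137],o).round(3))
ds=np.load('pics/a_side_d.npy')
print('jar side',depr('side',ds,[242,242],[231,242]).round(3),'jar scene',P[217,288].round(3),P[222,288].round(3))
print('block wrist',depr('wrist',d,[260,267,285],[38,28,48],o).round(3))
for u,v in [(280,218),(300,220),(277,240),(300,238)]: print('stand side',depr('side',ds,u,v).round(3))
for n in ['scene','side']:
  p,dd=vision.read_camera(n); cv2.imwrite(f'pics/d_{n}.png',p[:,:,::-1]); np.save(f'pics/d_{n}.npy',dd)
```

```text
cab corner scene [[411.61371325 185.66373809]
 [250.05995755 134.45014521]]
jar wrist [[ 0.649 -0.137  0.065]
 [ 0.645 -0.162  0.039]] cup rim [[ 0.659 -0.005  0.038]
 [ 0.741 -0.023  0.084]
 [ 0.711 -0.039 -0.01 ]]
jar side [[ 0.655 -0.099  0.076]
 [ 0.654 -0.093  0.025]] jar scene [ 0.664 -0.118  0.079] [ 0.649 -0.125  0.071]
block wrist [[0.441 0.185 0.031]
 [0.456 0.196 0.049]
 [0.495 0.181 0.007]]
stand side [ 0.513 -0.206  0.092]
stand side [ 0.426 -0.197  0.099]
stand side [ 0.518 -0.172 -0.   ]
stand side [ 0.42  -0.177  0.022]
```

View pics/d_scene.png

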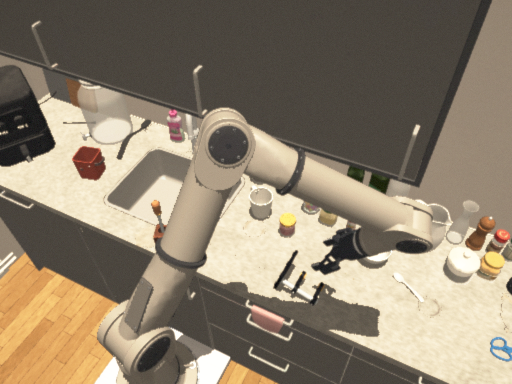

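View pics/d_side.png

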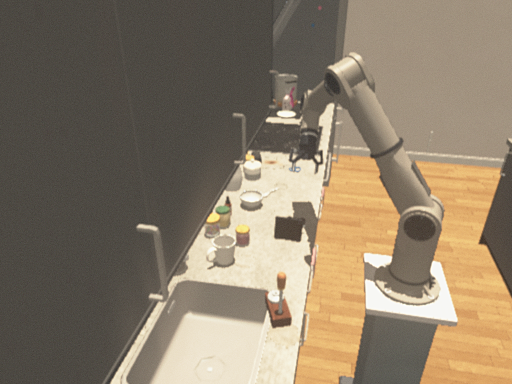

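Run:
```python
from h import *
o=bot.get_obs();R=rot(o)
tips=o['eef_pos']+R.apply([[0,.0425,-.013],[0,-.0425,-.013],[0,0,0]])
for n in ['scene','side']:
  p=cv2.imread(f'pics/d_{n}.png')[:,:,::-1].copy(); q=proj(n,tips); print(n,q)
  c=q[2].astype(int); s=10; x0,y0=c[0]-35,c[1]-35
  im=cv2.resize(p[y0:y0+80,x0:x0+70],None,fx=s,fy=s,interpolation=cv2.INTER_CUBIC)
  for a in q: cv2.drawMarker(im,tuple(int(t) for t in ((a-[x0,y0])*s+5)),(255,0,0),0,16,2)
  cv2.imwrite(f'pics/e_{n}.png',im[:600,:,::-1])
```

```text
scene [[322.91195873 242.91681302]
 [311.94062003 265.11332845]
 [314.48439517 254.69261692]]
side [[293.91965703 171.82190719]
 [313.89437401 173.63999855]
 [303.51475298 175.68460836]]
```

View pics/e_scene.png

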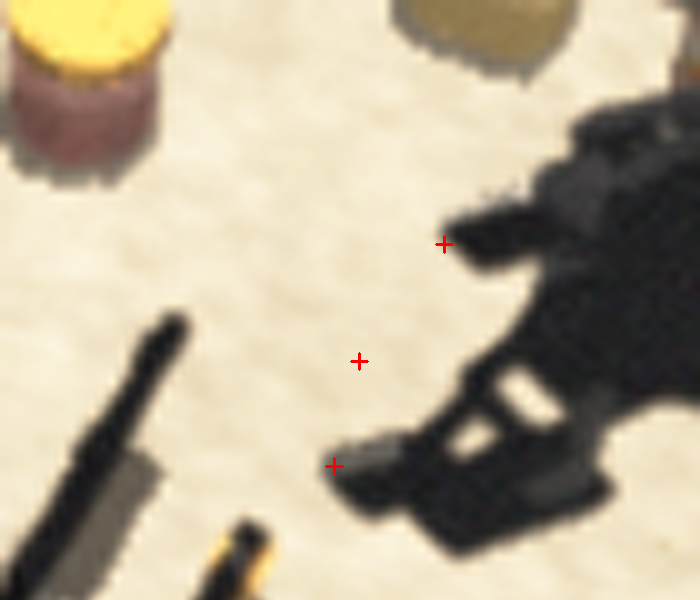

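View pics/e_side.png

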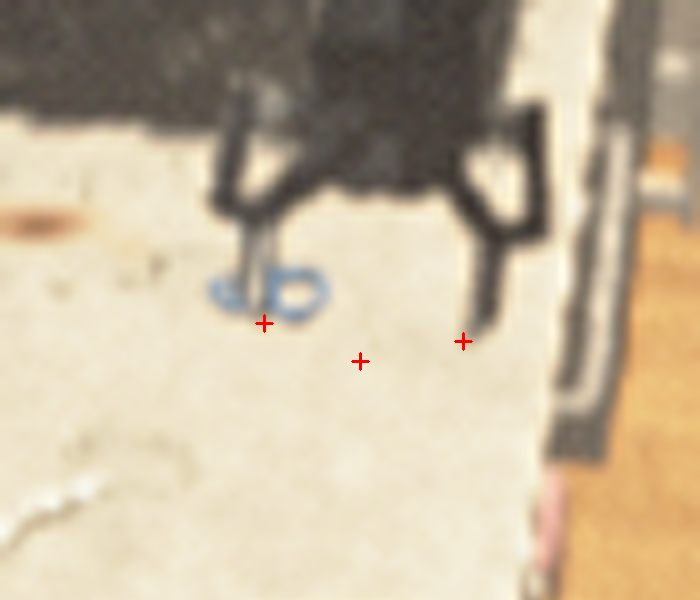

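Emit:
move_arm:
  increments: "1 0 -4 -24 0 0 0; 1 -1 -4 -24 0 0 0; 1 0 -4 -24 0 0 0; 1 -1 -4 -24 0 0 0; 1 0 -4 -24 0 0 0; 1 -1 -4 -24 0 0 0; 1 0 -4 -24 0 0 0; 1 -1 -2 -24 0 0 0"

```text
t: 3.3
eef_pos: [0.4297, -0.3206, 0.0696]
tool_rot: [-0.242, 0.664, 0.665, 0.243]
contact_force: [-0.4, -0.5, 0.4]
gripper_width: 0.999
```

Run:
```python
from h import *
o=bot.get_obs(); print(o['t'],o['q'].round(2),o['eef_pos'],o['contact_force'].round(1))
p,d=vision.read_camera('wrist'); cv2.imwrite('pics/f1.png',p[:,:,::-1]); np.save('pics/f1.npy',d)
p,d=vision.read_camera('scene'); crop(p,260,230,350,310,8,'pics/f2.png'); np.save('pics/f2.npy',d)
for u,v in [(252,285),(252,300)]: print(proj('wrist',[[.43,-.282,.026],[.43,-.282,.034],[.43,-.314,.019]],o))
print(proj('scene',o['eef_pos']))
```

```text
3.3 [ 0.35  0.89  0.68  1.71 -0.86  1.51  1.43] [ 0.4296716  -0.32057543  0.06961786] [-0.4 -0.5  0.4]
[[254.70438851 208.23137605]
 [254.64574498 204.02723752]
 [254.60325525 254.47041203]]
[[254.70438851 208.23137605]
 [254.64574498 204.02723752]
 [254.60325525 254.47041203]]
[[316.69897526 292.13715189]]
```

View pics/f1.png

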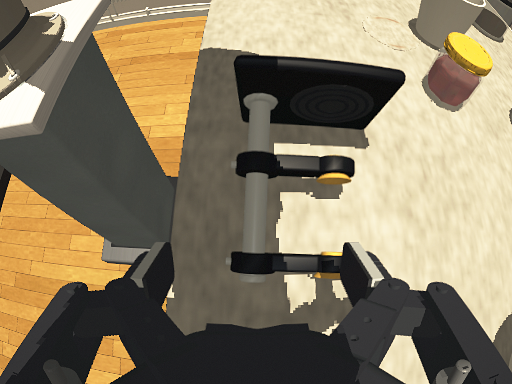

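View pics/f2.png

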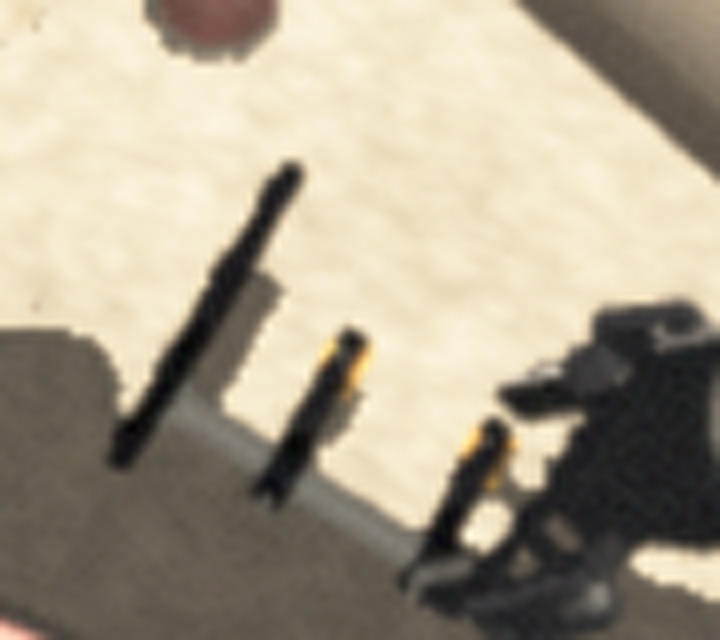

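Emit:
move_arm:
  increments: "0.5 -1 0 0 0 0 0; 0.5 -1 0 0 0 0 0; 0.5 0 0 0 0 0 0; 0.5 0 9 -11 0 0 0; 0.5 0 9 -11 0 0 0; 0.5 0 9 -11 0 0 0; 0.5 0 5 -6 0 0 0; 0.5 0 0 0 0 0 0"
  newtons: 60

```text
t: 4.4
eef_pos: [0.4276, -0.2874, 0.0318]
tool_rot: [-0.243, 0.663, 0.665, 0.243]
contact_force: [-0.8, -0.8, -0.6]
gripper_width: 0.501
```

Run:
```python
from h import *
o=bot.get_obs(); print(o['t'],o['eef_pos'],o['contact_force'].round(1))
p,d=vision.read_camera('wrist'); cv2.imwrite('pics/g1.png',p[:,:,::-1])
```

```text
4.4 [ 0.42759636 -0.28742818  0.03180673] [-0.8 -0.8 -0.6]
```

View pics/g1.png

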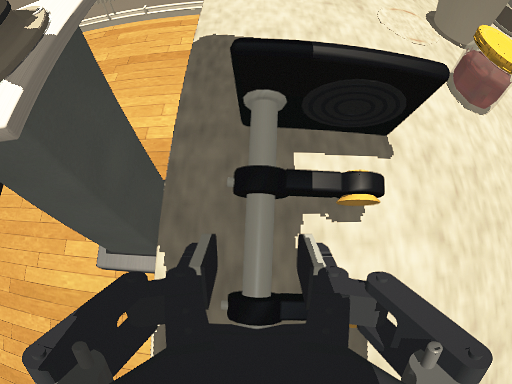

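The column is centred between the pads and the tips lie within the bare part (rows 195–297). Going in and closing.

Emit:
move_arm:
  increments: "0.5 0 6 -8 0 0 0; 0.5 0 5 -8 0 0 0; 0.5 0 0 0 0 0 0; 0 0 0 0 0 0 0; 0 0 0 0 0 0 0; 0 0 0 0 0 0 0; 0 0 0 0 0 0 0; 0 0 0 0 0 0 0"
  newtons: 110

```text
t: 5.45
eef_pos: [0.4285, -0.2779, 0.0166]
tool_rot: [-0.241, 0.664, 0.665, 0.243]
contact_force: [4.8, -2.6, 2.8]
gripper_width: 0.147
```

Run:
```python
from h import *
o=bot.get_obs(); print(o['t'],o['eef_pos'],o['contact_force'].round(1),o['torque'].round(2))
p,d=vision.read_camera('wrist'); cv2.imwrite('pics/g2.png',p[:,:,::-1])
```

```text
5.45 [ 0.42847441 -0.27785313  0.01662487] [ 4.8 -2.6  2.8] [-0.79 -0.61 -0.98]
```

View pics/g2.png

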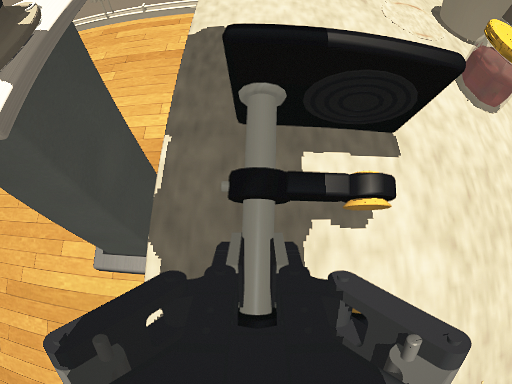

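Emit:
move_arm:
  increments: "0 0 0 14 0 0 0; 0 0 2 14 -0.1 0 0; 0 0 4 14 -0.11 0 0; 0 0 4 14 -0.11 0 0; 0 0 4 14 -0.11 0 0; 0 0 4 14 -0.11 0 0; 0 0 4 14 -0.11 0 0; 0 0 4 14 -0.11 0 0"

```text
t: 6.5
eef_pos: [0.4254, -0.2498, 0.1279]
tool_rot: [0.02, 0.706, 0.708, -0.023]
contact_force: [0.7, 0.8, -9.7]
gripper_width: 0.144
```

Run:
```python
from h import *
o=bot.get_obs(); print(o['t'],o['q'].round(2),o['eef_pos'],o['contact_force'].round(1),o['torque'].round(2))
p,d=vision.read_camera('wrist'); cv2.imwrite('pics/h1.png',p[:,:,::-1])
p,d=vision.read_camera('side'); cv2.imwrite('pics/h2.png',p[:,:,::-1])
```

```text
6.5 [-0.48  0.55  1.12  2.15 -0.63  0.81  1.03] [ 0.42536908 -0.24978733  0.12790152] [ 0.7  0.8 -9.7] [-0.46  0.43  0.05]
```

View pics/h1.png

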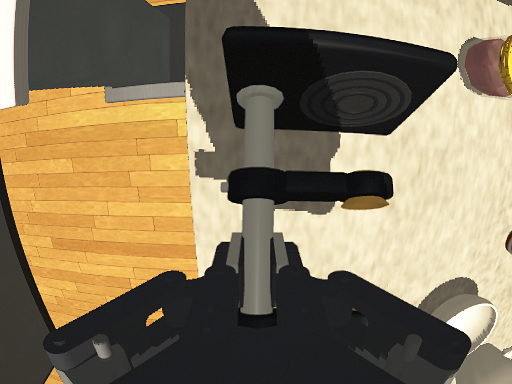

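View pics/h2.png

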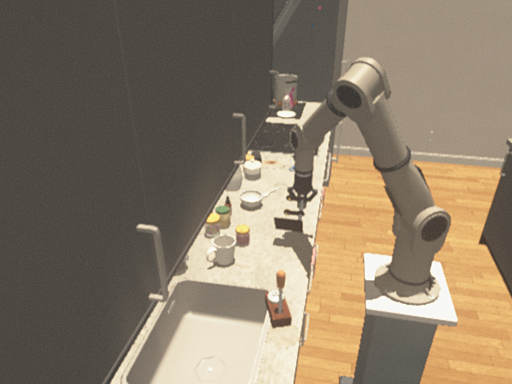

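Emit:
move_arm:
  increments: "0 0 3 0 -0.13 0 0; 0 0 3 0 -0.13 0 0; 0 0 3 0 -0.13 0 0; 0 0 3 0 -0.13 0 0; 0 0 3 0 -0.13 0 0; 0 0 3 0 -0.13 0 0; 0 0 3 0 -0.13 0 0; 0 0 3 0 -0.13 0 0"

```text
t: 7.6
eef_pos: [0.4262, -0.2276, 0.1254]
tool_rot: [0.366, 0.603, 0.603, -0.372]
contact_force: [0.2, 0.6, -9.7]
gripper_width: 0.143
```

Run:
```python
from h import *
o=bot.get_obs(); print(o['t'],o['q'].round(2),o['eef_pos'],o['contact_force'].round(1),o['torque'].round(2)); print(rot(o).as_matrix().round(3))
p,d=vision.read_camera('wrist'); cv2.imwrite('pics/i1.png',p[:,:,::-1])
p,d=vision.read_camera('side'); cv2.imwrite('pics/i2.png',p[:,:,::-1])
p,d=vision.read_camera('scene'); cv2.imwrite('pics/i3.png',p[:,:,::-1])
```

```text
7.6 [-1.18  1.43  1.35  2.33 -0.61  0.47  0.41] [ 0.42623966 -0.22764915  0.12537285] [ 0.2  0.6 -9.7] [ 2.73  0.31 -0.02]
[[-0.005  1.    -0.007]
 [ 0.454 -0.004 -0.891]
 [-0.891 -0.008 -0.454]]
```

View pics/i1.png

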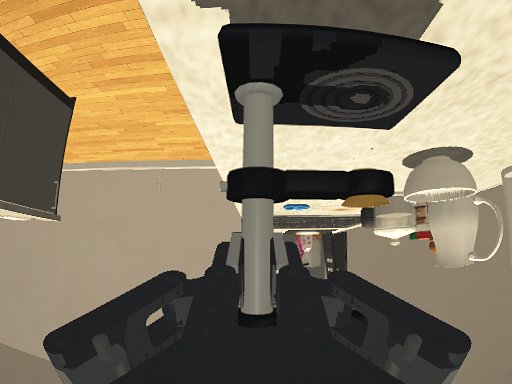

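View pics/i3.png

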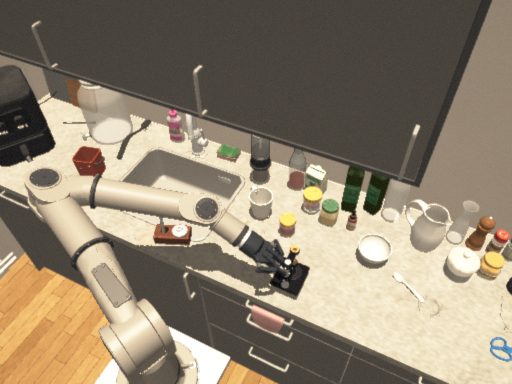

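View pics/i2.png

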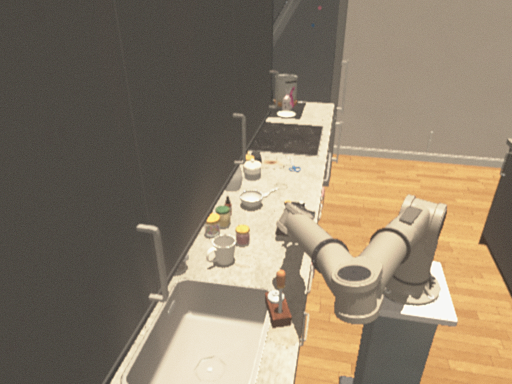

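Emit:
move_arm:
  increments: "0 0 0 -6 -0.009 0 0; 0 0 0 -6 -0.009 0 0; 0 0 0 -6 -0.009 0 0; 0 0 0 -4 0 0 0; 0 0 0 -2 0 0 0; 0 0 0 0 0 0 0; 0 0 0 0 0 0 0; 0 0 0 0 0 0 0"

```text
t: 8.75
eef_pos: [0.4278, -0.2272, 0.1045]
tool_rot: [0.377, 0.597, 0.598, -0.378]
contact_force: [0.8, -0.1, -8.6]
gripper_width: 0.145
```

Run:
```python
from h import *
o=bot.get_obs(); print(o['t'],o['q'].round(2),o['eef_pos'],o['contact_force'].round(1),o['torque'].round(2)); print(rot(o).as_matrix().round(3))
p,d=vision.read_camera('scene'); crop(p,220,220,340,310,6.5,'pics/j3.png'); np.save('pics/j3.npy',d)
vv,uu=np.mgrid[0:384,0:512]; P=depr('scene',d,uu,vv)
for u,v in [(285,289),(297,291),(300,280),(305,270),(293,290)]: print(u,v,P[v,u].round(3))
```

```text
8.75 [-1.19  1.49  1.3   2.32 -0.64  0.45  0.37] [ 0.42776134 -0.22719963  0.10446308] [ 0.8 -0.1 -8.6] [ 2.62  0.37 -0.03]
[[-0.002  1.     0.   ]
 [ 0.429  0.001 -0.903]
 [-0.903 -0.002 -0.429]]
285 289 [ 0.416 -0.218  0.033]
297 291 [ 0.432 -0.255  0.022]
300 280 [ 0.475 -0.247  0.021]
305 270 [ 0.519 -0.248  0.021]
293 290 [ 0.429 -0.242  0.023]
```

View pics/j3.png

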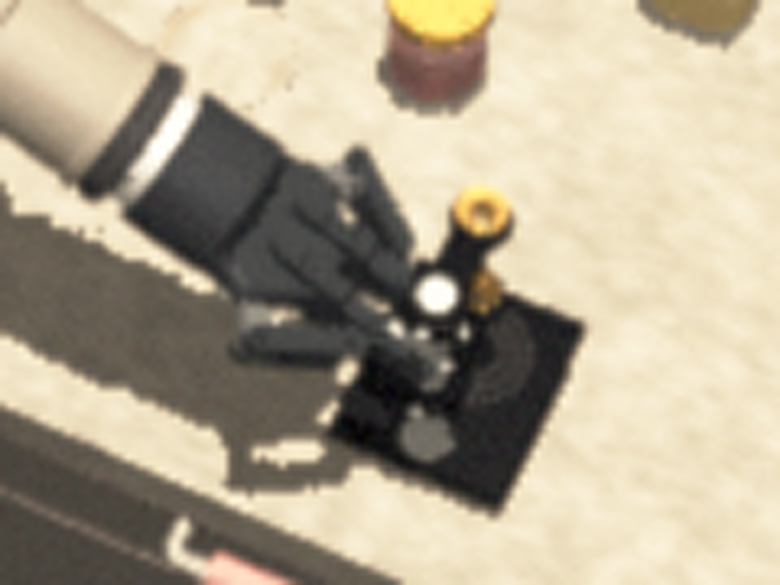

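Emit:
move_arm:
  increments: "0 0 0 -2 0 0 0; 0 0 0 -2 0 0 0; 0 0 0 -1 0 0 0; 0 0 0 -1 0 0 0; 0 0 0 0 0 0 0; 0 0 0 0 0 0 0; 0 0 0 0 0 0 0; 0 0 0 0 0 0 0"

```text
t: 9.8
eef_pos: [0.4278, -0.2272, 0.0985]
tool_rot: [0.377, 0.597, 0.598, -0.378]
contact_force: [-0.2, 0.9, -6.0]
gripper_width: 0.147
```

Run:
```python
from h import *
o=bot.get_obs(); print(o['t'],o['eef_pos'],o['contact_force'].round(1),o['torque'].round(2)); print(rot(o).as_matrix().round(3))
```

```text
9.8 [ 0.42776986 -0.22721397  0.09847056] [-0.2  0.9 -6. ] [ 2.14  0.46 -0.08]
[[-0.002  1.     0.   ]
 [ 0.429  0.001 -0.903]
 [-0.903 -0.002 -0.429]]
```

Emit:
move_arm:
  increments: "0 0 0 -1 0 0 0; 0 0 0 0 0 0 0; 0.45 0 0 0 0 0 0; 0.45 0 0 0 0 0 0; 0.45 0 0 0 0 0 0; 0.45 0 0 0 0 0 0; 0.45 0 5 2 0 0 0; 0.45 0 5 2 0 0 0"

```text
t: 10.8
eef_pos: [0.4278, -0.2168, 0.1014]
tool_rot: [0.377, 0.597, 0.598, -0.378]
contact_force: [-0.3, 1.3, 0.6]
gripper_width: 0.449
```

Run:
```python
from h import *
o=bot.get_obs(); print(o['t'],o['eef_pos'],o['contact_force'].round(1),o['torque'].round(2))
p,d=vision.read_camera('wrist'); cv2.imwrite('pics/k1.png',p[:,:,::-1])
```

```text
10.8 [ 0.42775845 -0.21683745  0.1014488 ] [-0.3  1.3  0.6] [ 1.   -0.01  0.01]
```

View pics/k1.png

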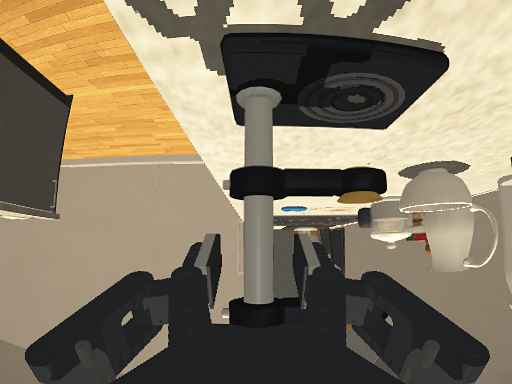

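Emit:
move_arm:
  increments: "0.45 0 9 4 0 0 0; 0.45 0 10 5 0 0 0; 0.45 0 12 6 0 0 0; 0.45 0 12 6 0 0 0; 0.45 0 12 8 0 0 0; 0.5 0 5 30 0.12 0 0; 0.6 0 5 30 0.12 0 0; 0.7 0 0 30 0.12 0 0"

```text
t: 11.85
eef_pos: [0.4269, -0.1502, 0.2061]
tool_rot: [0.281, 0.648, 0.648, -0.285]
contact_force: [1.1, 1.3, 0.8]
gripper_width: 0.702
```

Run:
```python
from h import *
o=bot.get_obs(); print(o['t'],o['q'].round(2),o['eef_pos'],o['contact_force'].round(1),o['torque'].round(2))
for n in ['scene','side']:
  p,d=vision.read_camera(n); cv2.imwrite(f'pics/l_{n}.png',p[:,:,::-1]); np.save(f'pics/l_{n}.npy',d)
  if n=='scene': crop(p,230,220,340,305,7,'pics/l1.png')
  else: crop(p,230,180,330,340,4,'pics/l2.png')
```

```text
11.85 [-1.32  0.89  1.45  2.27 -0.09  0.69  0.12] [ 0.42689964 -0.1502178   0.20614574] [1.1 1.3 0.8] [ 0.76 -0.01  0.02]
```

View pics/l1.png

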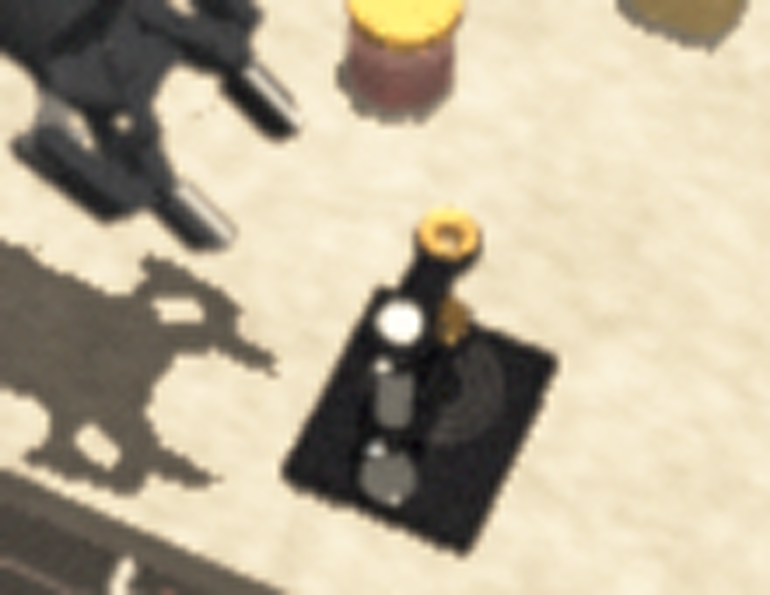

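View pics/l_side.png

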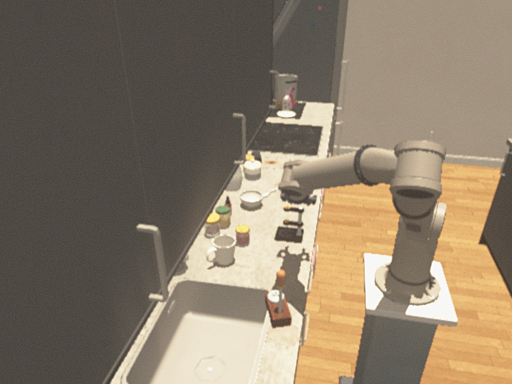

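View pics/l_scene.png

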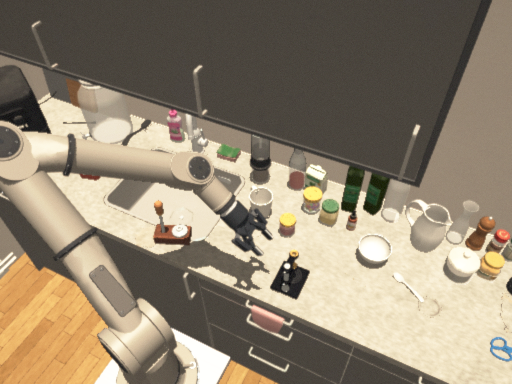

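Run:
```python
from h import *
from scipy.optimize import least_squares
C=lambda x,y:(230+x/7-.5,220+y/7-.5)
pts=np.array([[-60,50,14],[-60,-50,7],[60,-50,14],[60,50,14],[15,0,146],[-42,0,150]])/1e3
px=np.array([C(285,473),C(465,555),C(557,357),C(378,290),C(450,237),C(401,322)])
def T(q): return Ro.from_euler('z',q[0]).apply(pts)+[q[1],q[2],0]
f=lambda q:(proj('scene',T(q))-px).ravel()
s=least_squares(f,[0,.47,-.2]); print(s.x,f(s.x).round(2)); print('ug',T(s.x)[4])
d=np.load('pics/l_scene.npy')
for x,y in [(400,322),(430,245),(465,255),(440,217),(420,250),(470,225),(500,500),(320,450)]:
    u,v=C(x,y); print((round(u,1),round(v,1)),depr('scene',d,u,v).round(3))
d=np.load('pics/l_side.npy')
p=cv2.imread('pics/l_side.png')[:,:,::-1]; crop(p,255,190,335,260,9,'pics/l3.png'); crop(p,255,255,315,335,7,'pics/l4.png')
print(proj('side',T(s.x)))
```

```text
[ 0.01439147  0.46979728 -0.21297007] [-1.07  0.05  0.8   0.86  0.88 -0.31 -0.18 -1.12 -0.24 -0.33 -0.17  0.59]
ug [ 0.48479573 -0.2127542   0.146     ]
(286.6, 265.5) [ 0.426 -0.214  0.157]
(290.9, 254.5) [ 0.477 -0.207  0.144]
(295.9, 255.9) [ 0.48  -0.223  0.142]
(292.4, 250.5) [ 0.493 -0.205  0.145]
(289.5, 255.2) [ 0.475 -0.203  0.14 ]
(296.6, 251.6) [ 0.491 -0.221  0.151]
(300.9, 290.9) [ 0.449 -0.263  0.002]
(275.2, 283.8) [ 0.427 -0.178  0.018]
[[302.04481958 241.4664198 ]
 [304.09599565 229.8206855 ]
 [277.59234487 225.63112557]
 [274.1396974  238.29364445]
 [287.21119938 207.09708122]
 [300.73166847 207.63873484]]
```

View pics/l3.png

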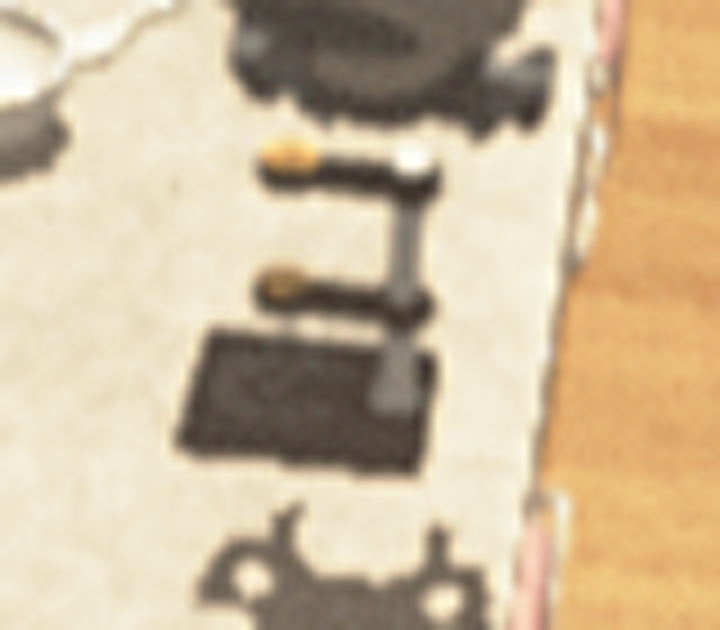

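View pics/l4.png

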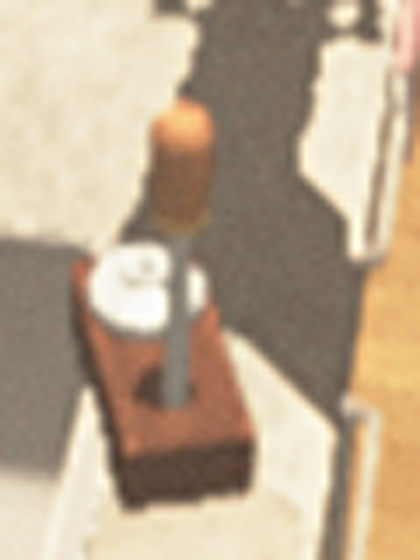

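Run:
```python
from h import *
from scipy.optimize import least_squares
zs=np.array([.137,.166,.186])
S=np.array([(158.6,214.2),(156.4,206.3),(155.0,200.8)]);D=np.array([(279.9,286.2),(280.4,276.5),(280.6,270.2)])
def T(q,z=zs):
    a=np.array([q[2],q[3],1]);a/=np.linalg.norm(a); return np.array([q[0],q[1],.008])+z[:,None]*a
f=lambda q:np.r_[(proj('scene',T(q))-S).ravel(),(proj('side',T(q))-D).ravel()]
s=least_squares(f,[.43,.27,0,0]);print(s.x,f(s.x).round(1));print(T(s.x))
print('shaft@block',proj('scene',T(s.x,np.array([.034]))),proj('side',T(s.x,np.array([.034]))))
```

```text
[ 0.43222919  0.27345238  0.03195564 -0.00797442] [ 0.7 -1.6  1.6  0.7  2.1  2.2  0.6 -0.2  0.1  2.4 -0.1  3.7]
[[0.43660474 0.27236048 0.14492575]
 [0.43753095 0.27212935 0.17391004]
 [0.43816972 0.27196994 0.1938992 ]]
shaft@block [[163.61106719 231.26332803]] [[280.54057487 310.23859697]]
```

Emit:
move_arm:
  increments: "0.8 0 15 14 0.096 0 0; 1 0 20 14 0.096 0 0; 1 0 25 10 0.096 0 0; 1 0 30 10 0.096 0 0; 1 1 35 8 0.096 0 0; 1 2 40 8 0.096 0 0; 1 2 45 6 0.096 0 0; 1 3 45 6 0.097 0 0"

```text
t: 12.95
eef_pos: [0.4339, 0.1065, 0.2807]
tool_rot: [0.016, 0.706, 0.708, -0.021]
contact_force: [-0.2, 0.1, -0.4]
gripper_width: 1.0
```

Run:
```python
from h import *
o=bot.get_obs(); print(o['t'],o['q'].round(2),o['eef_pos'],o['contact_force'].round(1)); print(rot(o).as_matrix().round(3))
p,d=vision.read_camera('wrist'); cv2.imwrite('pics/m1.png',p[:,:,::-1]);np.save('pics/m1.npy',d)
```

```text
12.95 [-1.7   0.07  1.4   2.05 -0.02  1.1  -0.3 ] [0.43392984 0.10646668 0.28068805] [-0.2  0.1 -0.4]
[[-0.003  1.    -0.007]
 [ 0.999  0.003 -0.052]
 [-0.052 -0.007 -0.999]]
```

View pics/m1.png

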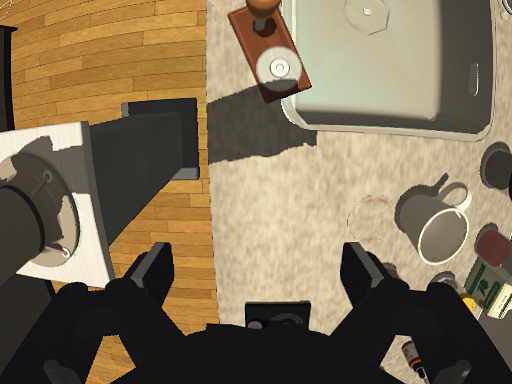

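Emit:
move_arm:
  increments: "1 1 30 0 0.026 -0.007 0; 1 1 30 0 0.026 0 0; 1 1 30 0 0 0 0; 1 0 30 -5 0 0 0; 1 0 25 -5 0 0 0; 1 0 15 -5 0 0 0; 1 0 5 -5 0 0 0; 1 0 0 0 0 0 0"

```text
t: 14.0
eef_pos: [0.4376, 0.2689, 0.2603]
tool_rot: [0.002, 0.707, 0.708, -0.001]
contact_force: [-0.2, -0.4, -0.2]
gripper_width: 1.003
```

Run:
```python
from h import *
o=bot.get_obs(); print(o['t'],o['q'].round(2),o['eef_pos'],o['contact_force'].round(1)); print(rot(o).as_matrix().round(3))
p,d=vision.read_camera('wrist'); cv2.imwrite('pics/n1.png',p[:,:,::-1]);np.save('pics/n1.npy',d)
print(proj('wrist',[[.437,.272,.174],[.4325,.273,.04]],o))
p,d=vision.read_camera('side'); crop(p,240,220,340,340,5,'pics/n2.png');print(proj('side',o['eef_pos']-[0,0,.1]))
```

```text
14.0 [-1.6   0.33  1.16  1.95 -0.34  1.08 -0.3 ] [0.43757062 0.26888051 0.26027513] [-0.2 -0.4 -0.2]
[[-0.001  1.     0.001]
 [ 1.     0.001 -0.005]
 [-0.005  0.001 -1.   ]]
[[253.75791909 195.57118984]
 [251.05912983 163.41412345]]
[[280.55948133 281.55304106]]
```

View pics/n1.png

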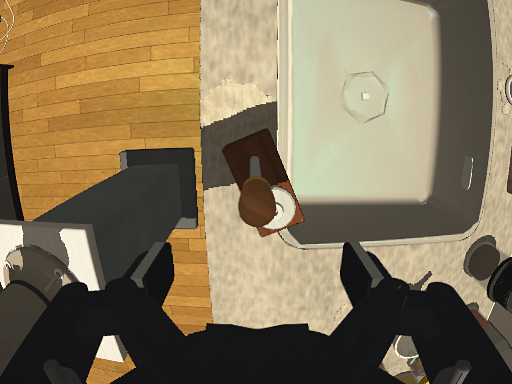

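View pics/n2.png

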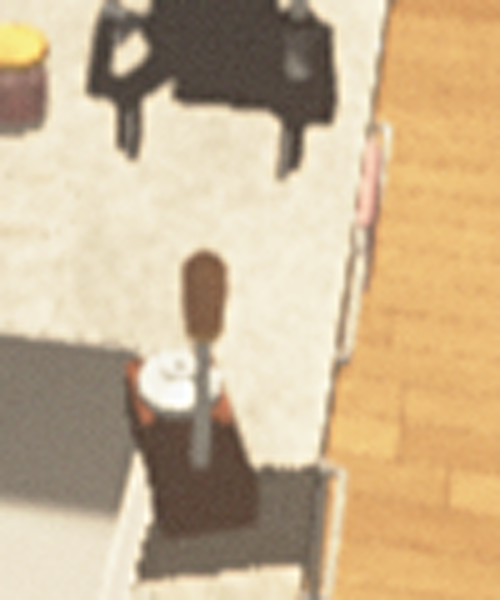

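Emit:
move_arm:
  increments: "1 0 2 -14 0.005 0 0; 1 0 1 -14 0 0 0; 1 0 0 -14 0 0 0; 1 0 0 -14 0 0 0; 1 0 0 -14 0 0 0; 1 0 0 -14 0 0 0; 1 0 0 -14 0 0 0; 1 0 0 -6 0 0 0"

```text
t: 15.1
eef_pos: [0.4375, 0.2725, 0.1558]
tool_rot: [-0.0, 0.706, 0.708, 0.001]
contact_force: [-0.2, -1.0, -0.2]
gripper_width: 1.0
```

Run:
```python
from h import *
o=bot.get_obs(); print(o['t'],o['q'].round(2),o['eef_pos'],o['contact_force'].round(1))
p,d=vision.read_camera('wrist'); cv2.imwrite('pics/o1.png',p[:,:,::-1])
p,d=vision.read_camera('scene'); crop(p,120,160,220,255,6,'pics/o2.png');print(proj('scene',[o['eef_pos'],o['eef_pos']+[0,0,.019]]))
```

```text
15.1 [-1.44  0.47  1.    2.05 -0.52  0.89 -0.15] [0.43748554 0.27249134 0.15581387] [-0.2 -1.  -0.2]
[[158.85822287 210.3824505 ]
 [157.86691654 206.79997055]]
```

View pics/o1.png

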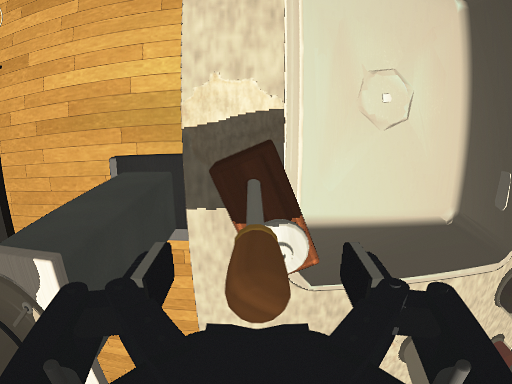

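View pics/o2.png

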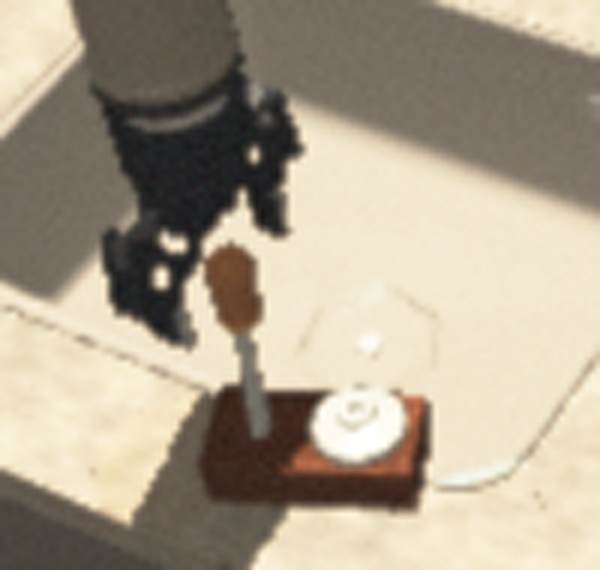

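Emit:
move_arm:
  increments: "1 0 -2 0 0 0 0; 0.35 0 0 0 0 0 0; 0.2 0 0 0 0 0 0; 0 0 0 0 0 0 0; 0 0 0 0 0 0 0; 0 0 0 0 0 0 0; 0 0 0 0 0 0 0; 0 0 0 0 0 0 0"
  newtons: 90

```text
t: 16.2
eef_pos: [0.4371, 0.2709, 0.1572]
tool_rot: [-0.001, 0.706, 0.708, 0.001]
contact_force: [-3.5, -0.1, 7.6]
gripper_width: 0.318
```

Run:
```python
from h import *
o=bot.get_obs(); print(o['t'],o['eef_pos'],o['contact_force'].round(1),o['torque'].round(2))
p,d=vision.read_camera('wrist'); cv2.imwrite('pics/q1.png',p[:,:,::-1])
```

```text
16.2 [0.43711076 0.27089996 0.15716697] [-3.5 -0.1  7.6] [-0.15  1.12  0.01]
```

View pics/q1.png

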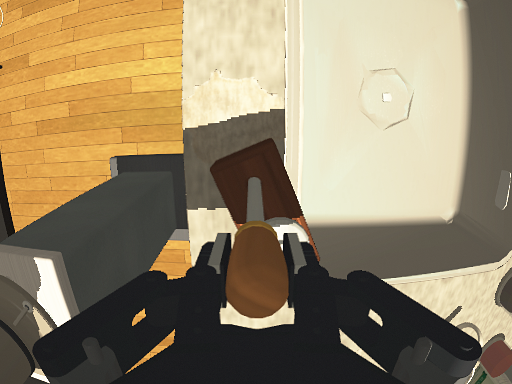

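Emit:
move_arm:
  increments: "0 0 0 4 0 0 0; 0 0 0 8 0 0 0; 0 0 0 10 0 0 0; 0 0 0 12 0 0 0; 0 0 0 15 0 0 0; 0 0 -5 20 0 0 0; 0 3 -15 25 0 0 0; 0 4 -30 25 0 0 0"

```text
t: 17.25
eef_pos: [0.4451, 0.2207, 0.2775]
tool_rot: [0.0, 0.706, 0.708, 0.002]
contact_force: [-0.2, 1.1, -1.4]
gripper_width: 0.323
```

Run:
```python
from h import *
o=bot.get_obs(); print(o['t'],o['q'].round(2),o['eef_pos'],o['contact_force'].round(1),o['torque'].round(2))
p,d=vision.read_camera('wrist'); cv2.imwrite('pics/r1.png',p[:,:,::-1])
```

```text
17.25 [-1.6   0.26  1.22  1.97 -0.27  1.1  -0.26] [0.44510947 0.2206593  0.27748225] [-0.2  1.1 -1.4] [-0.04 -0.06 -0.02]
```

View pics/r1.png

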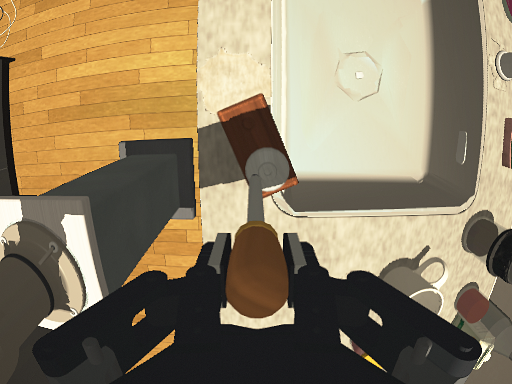

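Emit:
move_arm:
  increments: "0 0 -40 10 0 0 0; 0 0 -45 10 0 0 0; 0 0 -45 10 0 0 0; 0 0 -45 10 0 0 0; 0 5 -45 5 0 0 0; 0 10 -45 0 0 0 0; 0 10 -45 0 0 0 0; 0 10 -30 0 0 0 0"

```text
t: 18.3
eef_pos: [0.4741, -0.1196, 0.3239]
tool_rot: [0.003, 0.706, 0.708, 0.002]
contact_force: [4.0, -14.5, -11.4]
gripper_width: 0.317
```

Run:
```python
from h import *
o=bot.get_obs(); print(o['t'],o['q'].round(2),o['eef_pos'],o['contact_force'].round(1),o['torque'].round(2))
for n in ['scene','side']:
  p,d=vision.read_camera(n); cv2.imwrite(f'pics/s_{n}.png',p[:,:,::-1]); np.save(f'pics/s_{n}.npy',d)
```

```text
18.3 [-1.55 -0.34  1.46  1.92  0.35  1.27 -0.2 ] [ 0.47413732 -0.11959893  0.3239007 ] [  4.  -14.5 -11.4] [-0.16 -0.65 -0.06]
```

View pics/s_scene.png

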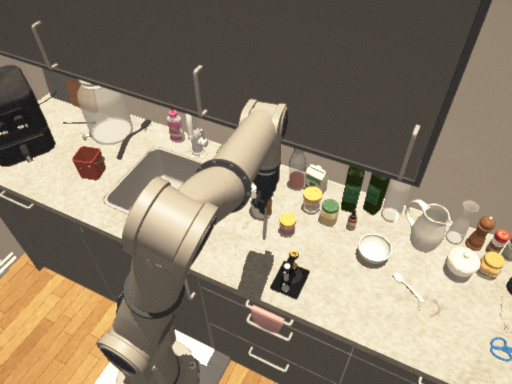

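View pics/s_side.png

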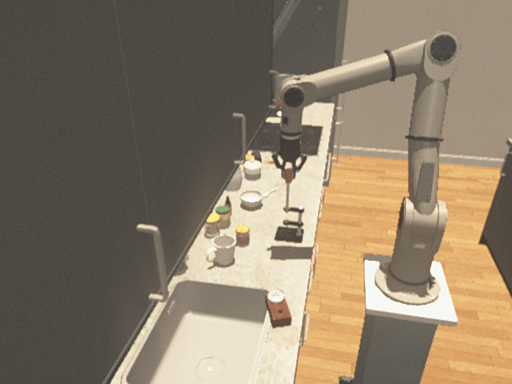

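Emit:
move_arm:
  increments: "0 0 0 0 0 0 0; 0 5 0 0 0 0 0; 0 5 0 0 0 0 0; 0 0 -5 0 0 0 0; 0 0 -10 0 0 0 0; 0 0 -10 0 0 0 0; 0 0 -5 0 0 0 0; 0 0 0 0 0 0 0"

```text
t: 19.4
eef_pos: [0.472, -0.1454, 0.3288]
tool_rot: [0.007, 0.707, 0.707, 0.005]
contact_force: [-0.1, 0.0, -2.2]
gripper_width: 0.321
```

Run:
```python
from h import *
o=bot.get_obs(); print(o['t'],o['q'].round(3),o['eef_pos'],o['contact_force'].round(1),o['torque'].round(2)); print(rot(o).as_matrix().round(3))
```

```text
19.4 [-1.492 -0.336  1.455  1.913  0.353  1.27  -0.146] [ 0.47200004 -0.14537176  0.3288125 ] [-0.1  0.  -2.2] [ 0.06 -0.04  0.04]
[[-0.001  1.     0.017]
 [ 1.     0.001 -0.002]
 [-0.002  0.017 -1.   ]]
```

q2 and q3 are at their limits and the elbow has wound out sideways. I'll swing the arm round on an arc so that joint 1 takes up the motion, then come back.

Emit:
move_arm:
  increments: "0 -16 -45 2 0 0 0; 0 -20 -43 0 0 0 0; 0 -25 -40 0 0 0 0; 0 -28 -39 0 0 0 0; 0 -31 -35 0 0 0 0; 0 -35 -32 0 0 0 0; 0 -38 -29 0 0 0 0; 0 -40 -24 0 0 0 0"

```text
t: 20.4
eef_pos: [0.2375, -0.4319, 0.3313]
tool_rot: [0.007, 0.706, 0.708, 0.005]
contact_force: [0.0, -0.7, -2.0]
gripper_width: 0.317
```

Run:
```python
from h import *
o=bot.get_obs(); print(o['t'],o['q'].round(3),o['eef_pos'],o['contact_force'].round(1),o['torque'].round(2)); print(rot(o).as_matrix().round(3))
```

```text
20.4 [-0.716 -0.337  1.453  1.907  0.34   1.276  0.636] [ 0.23753846 -0.4318804   0.33133406] [ 0.  -0.7 -2. ] [-0.04 -0.   -0.02]
[[-0.002  1.     0.018]
 [ 1.     0.002 -0.003]
 [-0.003  0.018 -1.   ]]
```

Emit:
move_arm:
  increments: "0 20 9 0 0 0 0; 0 20 10 0 0 0 0; 0 20 11 0 0 0 0; 0 20 12 0 0 0 0; 0 20 12 0 0 0 0; 0 20 14 0 0 0 0; 0 20 15 0 0 0 0; 0 20 15 0 0 0 0"

```text
t: 21.4
eef_pos: [0.3876, -0.3192, 0.3386]
tool_rot: [0.015, 0.706, 0.708, 0.005]
contact_force: [-0.1, 0.0, -1.8]
gripper_width: 0.318
```

Run:
```python
from h import *
o=bot.get_obs(); print(o['t'],o['q'].round(3),o['eef_pos'],o['contact_force'].round(1),o['torque'].round(2)); print(rot(o).as_matrix().round(3))
```

```text
21.4 [-1.103 -0.336  1.454  1.89   0.353  1.278  0.251] [ 0.38759687 -0.31923845  0.338601  ] [-0.1  0.  -1.8] [-0.01  0.    0.03]
[[-0.002  1.     0.028]
 [ 1.     0.003 -0.014]
 [-0.014  0.028 -1.   ]]
```

```bash
cat > kin.py <<'E'
import numpy as np
from scipy.spatial.transform import Rotation as Ro
AX='zyzyzyz'
def fk(q,prm,s):
    # prm: off(7), trans 8x3
    off=prm[:7]; tr=prm[7:31].reshape(8,3)
    p=tr[0].copy(); R=Ro.identity()
    for i in range(7):
        R=R*Ro.from_euler(AX[i],s[i]*(q[i]+off[i]))
        p=p+R.apply(tr[i+1])
    R=R*Ro.from_euler('z',prm[31])
    return p,R
E
cat > fit.py <<'E'
from kin import *
import itertools
from scipy.optimize import least_squares
D=[([-1.22209655,.4778009,.02234441,1.55644711,-.0115036,1.10928924,-.08309312],[.29748356,.6052572,.2303271],[-1.398e-4,.226408,.974032,-8.97e-4]),
([-.85,.06,.41,1.89,-.03,1.19,-.44],[.45791215,.16389,.32766],[-0.0,.708,.706,0]),
([.24,.62,.79,1.66,-.74,1.73,1.23],[.43395676,-.2917086,.26269778],[-.243,.663,.665,.244]),
([.35,.89,.68,1.71,-.86,1.51,1.43],[.4296716,-.32057543,.06961786],[-.242,.664,.665,.243]),
([-.48,.55,1.12,2.15,-.63,.81,1.03],[.42536908,-.24978733,.12790152],[.02,.706,.708,-.023]),
([-1.18,1.43,1.35,2.33,-.61,.47,.41],[.42623966,-.22764915,.12537285],[.366,.603,.603,-.372]),
([-1.19,1.49,1.3,2.32,-.64,.45,.37],[.42776134,-.22719963,.10446308],[.377,.597,.598,-.378]),
([-1.32,.89,1.45,2.27,-.09,.69,.12],[.42689964,-.1502178,.20614574],[.281,.648,.648,-.285]),
([-1.7,.07,1.4,2.05,-.02,1.1,-.3],[.43392984,.10646668,.28068805],[.016,.706,.708,-.021]),
([-1.6,.33,1.16,1.95,-.34,1.08,-.3],[.43757062,.26888051,.26027513],[.002,.707,.708,-.001]),
([-1.44,.47,1.0,2.05,-.52,.89,-.15],[.43748554,.27249134,.15581387],[0,.706,.708,.001]),
([-1.6,.26,1.22,1.97,-.27,1.1,-.26],[.44510947,.2206593,.27748225],[0,.706,.708,.002]),
([-1.55,-.34,1.46,1.92,.35,1.27,-.2],[.47413732,-.11959893,.3239],[.003,.706,.708,.002]),
([-1.492,-.336,1.455,1.913,.353,1.27,-.146],[.472,-.14537176,.3288],[.007,.707,.707,.005]),
([-.716,-.337,1.453,1.907,.34,1.276,.636],[.23753846,-.4318804,.33133],[.007,.706,.708,.005]),
([-1.103,-.336,1.454,1.89,.353,1.278,.251],[.3876,-.31923845,.3386],[.015,.706,.708,.005])]
Q=np.array([d[0] for d in D]);X=np.array([d[1] for d in D]);RT=[Ro.from_quat(np.r_[d[2][1:],d[2][0]]) for d in D]
def res(prm,s):
    r=[]
    for q,x,t in zip(Q,X,RT):
        p,R=fk(q,prm,s); r+=[(p-x)/.003,(t.inv()*R).as_rotvec()/.008]
    reg=np.r_[prm[:7]/.05,(prm[7:31].reshape(8,3)[:,:2]).ravel()/.1,(prm[7:31].reshape(8,3)[:,2])/2.]
    return np.r_[np.concatenate(r),reg]
best=[]
for c in itertools.product([1,-1],repeat=4):
    s=[-1,1,c[0],1,c[1],1,c[2]]
    prm=np.zeros(32); tr=prm[7:31].reshape(8,3); tr[0,2]=.3;tr[2,2]=.4;tr[4,2]=.4;tr[7,2]=.25; prm[31]=0 if c[3]>0 else np.pi
    f=least_squares(res,prm,args=(s,),max_nfev=60,loss='soft_l1'); best.append((f.cost,s,f.x)); print(round(f.cost,1),s,c[3])
b=min(best,key=lambda b:b[0]); np.savez('kin.npz',s=b[1],p=b[2])
r=res(b[2],b[1])[:96].reshape(-1,6); print((r*[3,3,3,8,8,8]).round(1)); print(b[1],b[2][:7].round(3),b[2][7:31].reshape(8,3).round(3),b[2][31])
E
python3 fit.py
```

```text
2608.3 [-1, 1, 1, 1, 1, 1, 1] 1
2608.3 [-1, 1, 1, 1, 1, 1, 1] -1
1726.1 [-1, 1, 1, 1, 1, 1, -1] 1
1728.2 [-1, 1, 1, 1, 1, 1, -1] -1
3273.3 [-1, 1, 1, 1, -1, 1, 1] 1
2906.4 [-1, 1, 1, 1, -1, 1, 1] -1
3266.8 [-1, 1, 1, 1, -1, 1, -1] 1
2363.2 [-1, 1, 1, 1, -1, 1, -1] -1
2786.8 [-1, 1, -1, 1, 1, 1, 1] 1
2514.9 [-1, 1, -1, 1, 1, 1, 1] -1
2077.6 [-1, 1, -1, 1, 1, 1, -1] 1
1645.1 [-1, 1, -1, 1, 1, 1, -1] -1
1820.6 [-1, 1, -1, 1, -1, 1, 1] 1
1820.6 [-1, 1, -1, 1, -1, 1, 1] -1
8.9 [-1, 1, -1, 1, -1, 1, -1] 1
8.9 [-1, 1, -1, 1, -1, 1, -1] -1
[[-0.4 -0.3 -0.3  1.4 -0.  -0.9]
 [ 0.  -0.9  0.8 -3.   6.8  6.9]
 [-0.2 -2.2  0.8  2.4 -2.3 -3.1]
 [ 1.4  1.8 -1.2  2.2  0.9  1. ]
 [-2.   0.1 -1.4  1.5  3.8  0.7]
 [-1.7 -0.8  0.4  3.4  1.7 -0. ]
 [ 3.4  1.9 -0.5 -6.3 -0.3 -6.5]
 [-0.  -1.1  0.4  0.9 -2.4 -8.8]
 [ 1.4 -3.4  0.4 -3.5 -2.6 12. ]
 [ 0.1  1.6 -0.5 -2.   1.5  5.3]
 [ 1.9  0.5  2.1 -1.3  4.3  3.6]
 [-2.7 -0.3 -2.   4.1 -8.2 -2.8]
 [ 0.4  1.9  0.6  0.1  6.4  0.2]
 [-1.1  0.7 -0.1  1.4  0.8 -2. ]
 [ 0.2 -0.4  0.1 -0.6  0.3 -1.4]
 [-0.4  0.3  0.2  1.7  0.6 -0.6]]
[-1, 1, -1, 1, -1, 1, -1] [-0.002  0.002  0.004  0.001 -0.002 -0.001 -0.   ] [[ 0.     0.001  0.144]
 [ 0.001 -0.015  0.144]
 [-0.001 -0.015  0.27 ]
 [-0.001 -0.015  0.27 ]
 [-0.004 -0.015  0.237]
 [-0.     0.     0.237]
 [-0.     0.     0.164]
 [ 0.002 -0.001  0.164]] 1.5677256373681228
```

```bash
cat > ik.py <<'E'
from kin import *
K=np.load('kin.npz'); S=list(K['s']);PR=K['p']
LO=np.array([-2.96,-.34,-1.41,.24,-1.37,.17,-2.96])+.005;HI=np.array([2.96,2.1,1.46,2.44,4.51,1.92,2.96])-.005
def F(q): return fk(q,PR,S)
def err(q,x,R):
    p,r=F(q); return np.r_[x-p,(R*r.inv()).as_rotvec()*1.0]
def jac(q):
    p,r=F(q);J=np.zeros((6,7))
    for i in range(7):
        d=q.copy();d[i]+=1e-5;p2,r2=F(d);J[:,i]=np.r_[(p2-p),(r2*r.inv()).as_rotvec()]/1e-5
    return J
def ik(q,x,R,n=30,lam=1e-3,wr=.3):
    q=q.copy(); W=np.diag([1,1,1,wr,wr,wr])
    for _ in range(n):
        e=W@err(q,x,R)
        if np.linalg.norm(e)<1e-5: break
        J=W@jac(q); act=np.ones(7,bool)
        for _ in range(4):
            Ja=J[:,act]; dq=np.zeros(7); dq[act]=Ja.T@np.linalg.solve(Ja@Ja.T+lam**2*np.eye(6),e)
            bad=act&(((q+dq>HI)&(dq>0)&(q>=HI-1e-6))|((q+dq<LO)&(dq<0)&(q<=LO+1e-6)))
            if not bad.any(): break
            act&=~bad
        m=np.abs(dq).max(); dq*=min(1,.1/m if m>0 else 1)
        q=np.clip(q+dq,LO,HI)
    return q,np.linalg.norm(err(q,x,R))
def run(q,rows,x=None,R=None,verbose=False):
    p,r=F(q); x=p if x is None else np.array(x); R=r if R is None else R
    for a in rows:
        x=x+np.array(a[1:4])/1e3; R=Ro.from_rotvec(a[4:7])*R
        q,e=ik(q,x,R); p,r=F(q); 
        if e>2e-3: x,R=p,r
        if verbose: print(q.round(2),x.round(3),round(e,4))
    return q,x,R
def parse(s): return [[float(v) for v in r.split()] for r in s.split(';')]
E
python3 - <<'E'
from ik import *
h=[("1 20 -55 12 0 0 -0.139;"*8)[:-1],("1 -3 -57 -8 0.0875 0 0;"*8)[:-1]]
q=np.array([-1.22209655,.4778009,.02234441,1.55644711,-.0115036,1.10928924,-.08309312]);x=R=None
for s in h: q,x,R=run(q,parse(s),x,R); print(q.round(2))
print('obs t2.15 [.24,.62,.79,1.66,-.74,1.73,1.23]')
q=np.array([-1.32,.89,1.45,2.27,-.09,.69,.12]);x=R=None
for s in ["0.8 0 15 14 0.096 0 0; 1 0 20 14 0.096 0 0; 1 0 25 10 0.096 0 0; 1 0 30 10 0.096 0 0; 1 1 35 8 0.096 0 0; 1 2 40 8 0.096 0 0; 1 2 45 6 0.096 0 0; 1 3 45 6 0.097 0 0","1 1 30 0 0.026 -0.007 0; 1 1 30 0 0.026 0 0; 1 1 30 0 0 0 0; 1 0 30 -5 0 0 0; 1 0 25 -5 0 0 0; 1 0 15 -5 0 0 0; 1 0 5 -5 0 0 0; 1 0 0 0 0 0 0","1 0 2 -14 0.005 0 0; 1 0 1 -14 0 0 0; 1 0 0 -14 0 0 0; 1 0 0 -14 0 0 0; 1 0 0 -14 0 0 0; 1 0 0 -14 0 0 0; 1 0 0 -14 0 0 0; 1 0 0 -6 0 0 0"]:
    q,x,R=run(q,parse(s),x,R); print(q.round(2))
print('obs [-1.7,.07,1.4,2.05,-.02,1.1,-.3] [-1.6,.33,1.16,1.95,-.34,1.08,-.3] [-1.44,.47,1.0,2.05,-.52,.89,-.15]')
E
```

```text
[-0.85  0.07  0.41  1.89 -0.03  1.19 -0.43]
[ 0.25  0.61  0.76  1.67 -0.73  1.71  1.21]
obs t2.15 [.24,.62,.79,1.66,-.74,1.73,1.23]
[-1.7   0.07  1.4   2.05 -0.02  1.11 -0.29]
[-1.6   0.33  1.16  1.95 -0.34  1.09 -0.29]
[-1.44  0.47  1.    2.05 -0.51  0.89 -0.15]
obs [-1.7,.07,1.4,2.05,-.02,1.1,-.3] [-1.6,.33,1.16,1.95,-.34,1.08,-.3] [-1.44,.47,1.0,2.05,-.52,.89,-.15]
```

```bash
cat > srch.py <<'E'
from ik import *
import sys
q0=np.array([-1.103,-.336,1.454,1.89,.353,1.278,.251])
x0=np.array([.3876,-.3192,.3386]); R0=F(q0)[1]
DN=Ro.from_matrix(np.array([[0,1,0],[1,0,0],[0,0,-1.]]).T)  # tool y=+x, x=+y
def pose(w): return np.array(w[:3]),Ro.from_rotvec([w[3],w[4],0])*Ro.from_euler('z',w[5])*DN
def seg(q,xa,Ra,xb,Rb,st=.05):
    rv=(Rb*Ra.inv()).as_rotvec(); n=int(max(np.linalg.norm(xb-xa)/st,np.linalg.norm(rv)/.14,1))+1
    tr=[]
    for k in range(1,n+1):
        q,e=ik(q,xa+(xb-xa)*k/n,Ro.from_rotvec(rv*k/n)*Ra,n=8); tr.append((q,e))
    return q,tr
def wrist(q):
    p,r=F(q); return p-.328*r.apply([0,0,1])
if __name__=='__main__':
    rng=np.random.default_rng(int(sys.argv[1])); best=9
    xt=np.array([.485,-.213,.335])
    import time; t0=time.time()
    while time.time()-t0<200:
        nw=rng.integers(1,3); W=[]
        for _ in range(nw):
            W.append([rng.uniform(.15,.5),rng.uniform(-.55,-.3),rng.uniform(.3,.5),rng.uniform(-.6,.6),rng.uniform(-.6,.6),rng.uniform(-1.2,1.2)])
        yt=rng.uniform(-1.2,1.2)
        q=q0; xa,Ra=x0,R0; N=0; bad=False
        for w in W+[[*xt,0,0,yt]]:
            xb,Rb=pose(w); q,tr=seg(q,xa,Ra,xb,Rb,.055); N+=len(tr)
            if any(wrist(t[0])[0]>.51 and wrist(t[0])[2]>.38 for t in tr): bad=True;break
            xa,Ra=F(q)
        if bad: continue
        e=np.linalg.norm(err(q,*pose([*xt,0,0,yt])))
        m=np.minimum(q-LO,HI-q)
        cost=e*10-min(m.min(),.3)+.002*N
        if cost<best: best=cost; print(round(cost,3),N,round(e,4),m.min().round(2),q.round(2),np.round(W,2).tolist(),round(yt,2),flush=True)
E
for i in 1 2 3 4; do python3 srch.py $i > s$i.txt & done; wait; tail -n 2 s?.txt
```

```text
==> s1.txt <==
-0.282 9 0.0 0.53 [ 0.76  0.19 -0.53  1.74  0.1   1.24  0.15] [[0.26, -0.34, 0.4, -0.39, -0.3, 0.07]] -0.04
-0.282 9 0.0 0.31 [-0.64  0.25  1.14  1.81 -0.24  1.23  0.39] [[0.3, -0.34, 0.4, -0.26, 0.26, -0.28]] -0.18

==> s2.txt <==
-0.28 10 0.0 0.52 [ 0.72  0.19 -0.49  1.74  0.09  1.24 -0.19] [[0.21, -0.37, 0.39, -0.39, -0.19, 0.26]] -0.4
-0.286 7 0.0 0.49 [-0.52  0.2   0.96  1.81 -0.17  1.22  0.79] [[0.38, -0.33, 0.46, -0.38, -0.21, 0.07]] 0.3

==> s3.txt <==
-0.28 10 0.0 0.39 [-0.59  0.22  1.06  1.82 -0.2   1.23  1.19] [[0.36, -0.32, 0.38, 0.22, -0.44, 0.61]] 0.66
-0.282 9 0.0 0.48 [ 0.26  0.14  0.04  1.77 -0.01  1.22  1.09] [[0.29, -0.31, 0.45, -0.4, -0.15, 0.38]] 0.79

==> s4.txt <==
-0.284 8 0.0 0.44 [-0.55  0.21  1.02  1.81 -0.19  1.22 -0.28] [[0.41, -0.34, 0.5, -0.22, -0.29, -0.41]] -0.8
-0.284 8 0.0 0.52 [-0.45  0.18  0.88  1.81 -0.15  1.22 -0.27] [[0.29, -0.32, 0.32, 0.18, -0.29, -0.17]] -0.74
```

Run:
```python
from ik import *
q=np.array([-1.103,-.336,1.454,1.89,.353,1.278,.251])
A="0 0 -2 15 -0.1 -0.06 0; 0 0 -2 15 -0.1 -0.06 0; 0 0 -2 15 -0.1 -0.05 0; 0 0 -2 15 -0.1 -0.05 0; 0 10 5 0 0 0 0; 0 10 5 0 0.05 0.03 0; 0 10 5 0 0.05 0.03 0; 0 10 5 0 0.05 0.03 0"
B="0 10 10 -8 0.05 0.03 0; 0 10 10 -8 0.05 0.03 0; 0 10 10 -8 0.05 0.03 0; 0 10 10 -8 0.05 0.03 0; 0 6 15 -8 0.05 0 0; 0 5 15 -8 0.05 0 0; 0 4 12 -8 0 0 0; 0 2 10 -4 0 0 0"
x=R=None
for s in (A,B): q,x,R=run(q,parse(s),x,R,True); print(R.as_matrix().round(3))
```

```text
[-0.89 -0.29  1.23  1.94  0.38  1.2   0.23] [ 0.387 -0.321  0.354] 0.0
[-0.74 -0.32  1.02  1.98  0.47  1.16  0.14] [ 0.387 -0.323  0.369] 0.0
[-0.62 -0.33  0.85  2.02  0.57  1.12  0.05] [ 0.387 -0.325  0.384] 0.0
[-0.48 -0.34  0.68  2.06  0.64  1.08 -0.02] [ 0.387 -0.327  0.399] 0.0
[-0.49 -0.31  0.68  2.05  0.63  1.07 -0.03] [ 0.397 -0.322  0.399] 0.0
[-0.52 -0.27  0.74  2.    0.55  1.09  0.04] [ 0.407 -0.317  0.399] 0.0
[-0.56 -0.23  0.81  1.96  0.47  1.11  0.1 ] [ 0.417 -0.312  0.399] 0.0
[-0.59 -0.18  0.88  1.91  0.38  1.13  0.18] [ 0.427 -0.307  0.399] 0.0
[[ 0.011  0.988  0.155]
 [ 0.965  0.03  -0.259]
 [-0.26   0.153 -0.953]]
[-0.62 -0.11  0.95  1.88  0.27  1.14  0.26] [ 0.437 -0.297  0.391] 0.0
[-0.63 -0.03  1.02  1.85  0.15  1.16  0.35] [ 0.447 -0.287  0.383] 0.0
[-0.61  0.06  1.07  1.82  0.02  1.18  0.45] [ 0.457 -0.277  0.375] 0.0
[-0.56  0.15  1.07  1.79 -0.1   1.22  0.54] [ 0.467 -0.267  0.367] 0.0
[-0.53  0.17  1.06  1.79 -0.17  1.23  0.57] [ 0.473 -0.252  0.359] 0.0
[-0.51  0.19  1.04  1.79 -0.23  1.24  0.6 ] [ 0.478 -0.237  0.351] 0.0
[-0.53  0.19  1.03  1.81 -0.23  1.23  0.58] [ 0.482 -0.225  0.343] 0.0
[-0.55  0.19  1.03  1.82 -0.23  1.22  0.56] [ 0.484 -0.215  0.339] 0.0
[[-0.008  0.999  0.038]
 [ 0.999  0.007  0.037]
 [ 0.037  0.038 -0.999]]
```

Emit:
move_arm:
  increments: "0 0 -2 15 -0.1 -0.06 0; 0 0 -2 15 -0.1 -0.06 0; 0 0 -2 15 -0.1 -0.05 0; 0 0 -2 15 -0.1 -0.05 0; 0 10 5 0 0 0 0; 0 10 5 0 0.05 0.03 0; 0 10 5 0 0.05 0.03 0; 0 10 5 0 0.05 0.03 0"

```text
t: 22.4
eef_pos: [0.4279, -0.3074, 0.3978]
tool_rot: [0.143, 0.697, 0.702, -0.036]
contact_force: [-0.1, 0.3, -2.4]
gripper_width: 0.318
```

Run:
```python
from h import *
o=bot.get_obs(); print(o['t'],o['q'].round(3),o['eef_pos'],o['contact_force'].round(1),o['torque'].round(2)); print(rot(o).as_matrix().round(3))
```

```text
22.4 [-0.547 -0.152  0.859  1.904  0.339  1.128  0.214] [ 0.42790896 -0.30739393  0.39781786] [-0.1  0.3 -2.4] [0.37 0.17 0.03]
[[ 0.011  0.988  0.152]
 [ 0.968  0.027 -0.25 ]
 [-0.251  0.15  -0.956]]
```

Emit:
move_arm:
  increments: "0 7 10 -9 0.05 0.03 0; 0 7 10 -9 0.05 0.03 0; 0 7 10 -9 0.05 0.03 0; 0 7 10 -9 0.05 0.03 0; 0 7 12 -9 0.055 0.033 0; 0 4 12 -5 0 0 0; 0 3 8 -3 0 0 0; 0 0 0 0 0 0 0"

```text
t: 23.4
eef_pos: [0.4692, -0.2348, 0.345]
tool_rot: [0.001, 0.704, 0.711, 0.001]
contact_force: [-0.4, 0.3, -2.2]
gripper_width: 0.316
```

Run:
```python
from h import *
o=bot.get_obs(); print(o['t'],o['q'].round(3),o['eef_pos'],o['contact_force'].round(1),o['torque'].round(2)); print(rot(o).as_matrix().round(3))
for n,b in [('scene',(240,180,340,300,5)),('side',(240,130,340,250,5))]:
  p,d=vision.read_camera(n); cv2.imwrite(f'pics/t_{n}.png',p[:,:,::-1]); np.save(f'pics/t_{n}.npy',d); crop(p,*b,f'pics/t1_{n}.png')
p,d=vision.read_camera('wrist'); cv2.imwrite('pics/t_wrist.png',p[:,:,::-1])
R=rot(o)
tip=o['eef_pos']+R.apply([0,0,.147]); col=o['eef_pos']+R.apply([[0,0,.013]])
for n in ['scene','side']: print(n,proj(n,np.vstack([tip,col,[.485,-.213,.146]])))
```

```text
23.4 [-0.521  0.178  1.011  1.81  -0.159  1.238  0.545] [ 0.46917222 -0.2348121   0.34497307] [-0.4  0.3 -2.2] [-0.   -0.02 -0.01]
[[-0.01   1.     0.003]
 [ 1.     0.01  -0.001]
 [-0.001  0.003 -1.   ]]
scene [[299.12767729 249.68881868]
 [301.9300251  222.54259547]
 [293.64474635 253.00267256]]
side [[292.02360013 194.21645358]
 [293.58142949 165.25298922]
 [287.17154105 207.06266028]]
```

View pics/t1_scene.png

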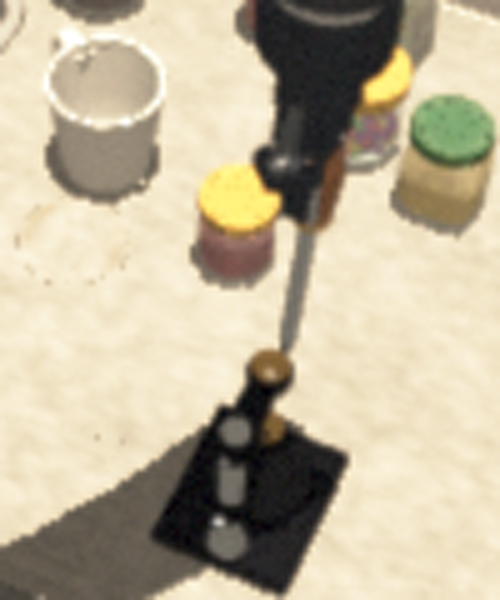

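View pics/t1_side.png

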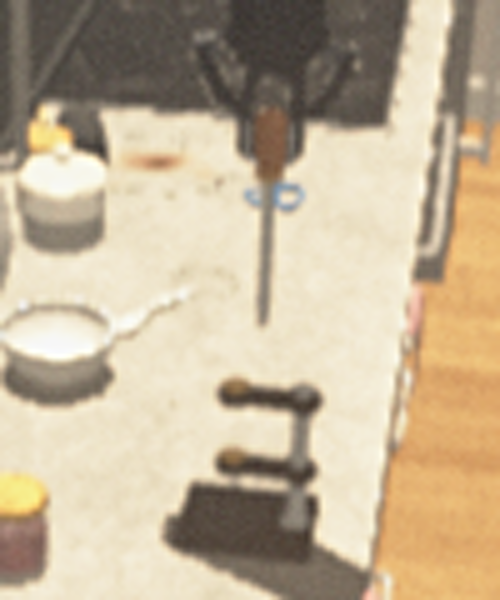

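View pics/t_wrist.png

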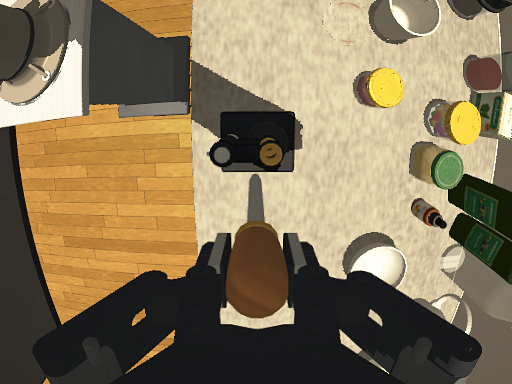

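Run:
```python
from h import *
p=cv2.imread('pics/t_scene.png')[:,:,::-1]; crop(p,280,215,320,260,13,'pics/u1.png')
p=cv2.imread('pics/t_side.png')[:,:,::-1]; crop(p,275,160,315,215,10,'pics/u2.png')
```

```text
(no output)
```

View pics/u1.png

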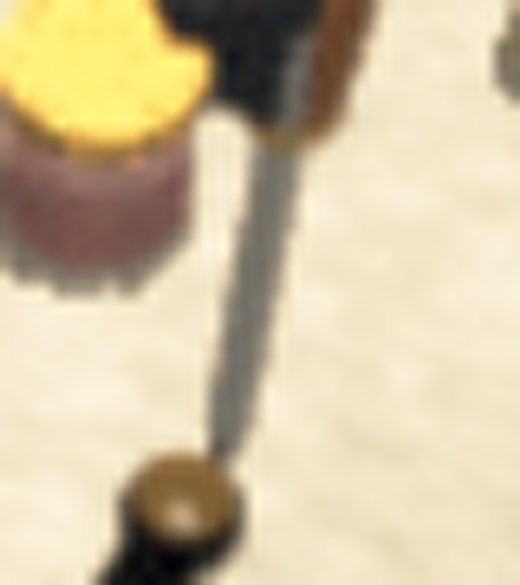

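View pics/u2.png

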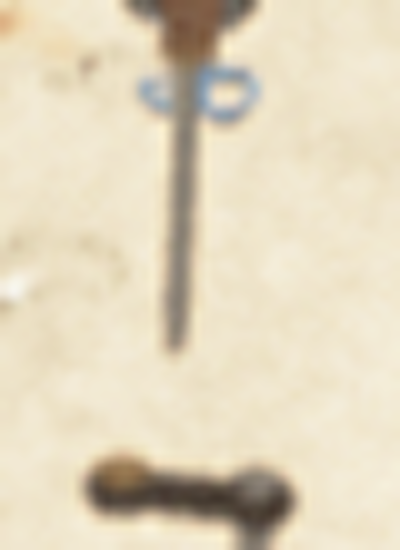

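```bash
cat > rodfit.py <<'E'
from h import *
from scipy.optimize import least_squares
def fit(scene_top,scene_bot,scene_tip,side_top,side_tip,guess):
    # unknown tip(3), lean(2) axis up=(a,b,1)
    def ax(q): a=np.array([q[3],q[4],1]); return a/np.linalg.norm(a)
    def f(q):
        a=ax(q); r=[]
        P=proj('scene',[q[:3],q[:3]+.13*a]); d=(P[1]-P[0])/np.linalg.norm(P[1]-P[0]); n=np.array([-d[1],d[0]])
        for s in (scene_top,scene_bot): r.append((np.array(s)-P[0])@n)
        if scene_tip is not None: r.append(.5*((np.array(scene_tip)-P[0])@d))
        P=proj('side',[q[:3],q[:3]+.13*a]); d=(P[1]-P[0])/np.linalg.norm(P[1]-P[0]); n=np.array([-d[1],d[0]])
        r.append((np.array(side_top)-P[0])@n); r+=list(np.array(side_tip)-P[0])
        return np.array(r)
    s=least_squares(f,np.r_[guess,0,0]); return s.x,f(s.x)
if __name__=='__main__':
    x,r=fit((300.8,225.7),(297.0,247.2),(296.6,250.0),(293.3,166),(292,194.5),[.47,-.23,.2])
    print('tip',x[:3].round(4),'lean',x[3:].round(4),r.round(2)); a=np.r_[x[3:],1];print('at knob',x[:3]+.166*a)
E
python3 rodfit.py
```

```text
tip [ 0.4676 -0.228   0.1996] lean [ 0.018  -0.0372] [ 0.01 -0.12 -0.49 -0.   -0.28 -0.23]
at knob [ 0.47062395 -0.23412553  0.36555055]
```

Emit:
move_arm:
  increments: "0 4 5 0 -0.01 -0.005 0; 0 4 5 0 -0.01 -0.005 0; 0 4 5 0 -0.01 0 0; 0 4 5 -8 -0.005 0 0; 0 0 0 -10 0 0 0; 0 0 0 -12 0 0 0; 0 0 0 -8 0 0 0; 0 0 0 0 0 0 0"

```text
t: 24.55
eef_pos: [0.4842, -0.2162, 0.3061]
tool_rot: [0.017, 0.705, 0.709, -0.009]
contact_force: [0.0, 0.0, -2.0]
gripper_width: 0.32
```

Run:
```python
from h import *
o=bot.get_obs(); print(o['t'],o['q'].round(3),o['eef_pos'],o['contact_force'].round(1),o['torque'].round(2)); print(rot(o).as_matrix().round(3))
for n,b in [('scene',(272,215,312,260,13)),('side',(270,160,310,215,10))]:
  p,d=vision.read_camera(n); cv2.imwrite(f'pics/v_{n}.png',p[:,:,::-1]); crop(p,*b,f'pics/v1_{n}.png')
```

```text
24.55 [-0.549  0.217  0.989  1.869 -0.168  1.133  0.503] [ 0.4842348  -0.21621415  0.3061127 ] [ 0.  0. -2.] [0.06 0.01 0.02]
[[-0.007  1.     0.011]
 [ 0.999  0.007 -0.036]
 [-0.036  0.01  -0.999]]
```

View pics/v1_scene.png

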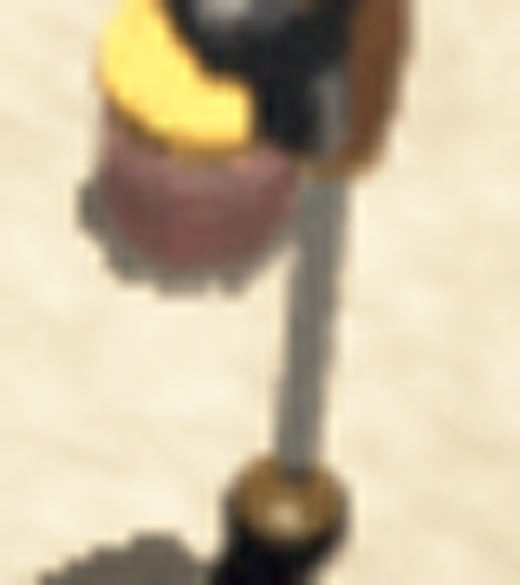

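View pics/v1_side.png

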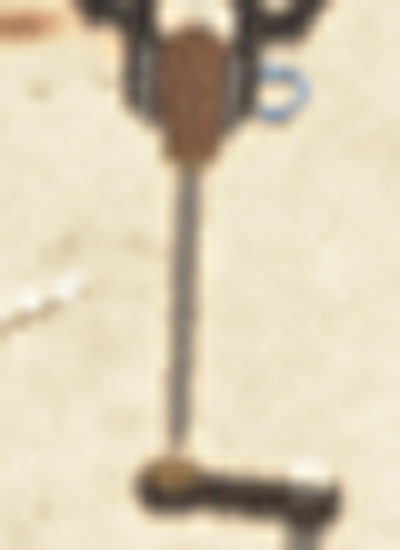

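Run:
```python
from rodfit import *
x,r=fit((296.5,229.1),(294.4,248.3),None,(288.3,176.5),(287.2,204.5),[.485,-.213,.16])
print('tip',x[:3].round(4),'lean',x[3:].round(4),r.round(2)); print('knob',(x[:3]+.166*np.r_[x[3:],1]).round(4))
from scipy.optimize import least_squares
g=least_squares(lambda g:np.r_[proj('scene',[[g[0],g[1],.146]])[0]-[293.8,253.3],proj('side',[[g[0],g[1],.146]])[0]-[286.7,206.7]],[.48,-.21]);print('guide',g.x,g.fun.round(2))
```

```text
tip [ 0.4855 -0.2138  0.1581] lean [ 0.0057 -0.0086] [-0. -0. -0.  0.  0.]
knob [ 0.4864 -0.2152  0.3241]
guide [ 0.48552265 -0.21393305] [ 0.18 -0.31  0.38  0.24]
```

Emit:
move_arm:
  increments: "0 0 1 -3 -0.006 0 0; 0 0 0 -4 0 0 0; 0 0 0 -4 0 0 0; 0 0 0 -4 0 0 0; 0 0 0 -4 0 0 0; 0 0 0 -4 0 0 0; 0 0 0 -4 0 0 0; 0 0 0 0 0 0 0"

```text
t: 25.65
eef_pos: [0.4847, -0.215, 0.2796]
tool_rot: [0.019, 0.704, 0.71, -0.011]
contact_force: [0.1, 1.2, -1.3]
gripper_width: 0.321
```

Run:
```python
from h import *
o=bot.get_obs(); print(o['t'],o['q'].round(3),o['eef_pos'],o['contact_force'].round(1),o['torque'].round(2)); print(rot(o).as_matrix().round(3))
for n,b in [('scene',(262,215,312,295,7)),('side',(265,160,315,250,6))]:
  p,d=vision.read_camera(n); cv2.imwrite(f'pics/w_{n}.png',p[:,:,::-1]); crop(p,*b,f'pics/w1_{n}.png')
```

```text
25.65 [-0.533  0.248  0.975  1.907 -0.195  1.073  0.524] [ 0.48466843 -0.21496072  0.27955105] [ 0.1  1.2 -1.3] [ 0.13  0.   -0.  ]
[[-0.007  1.     0.012]
 [ 0.999  0.008 -0.042]
 [-0.042  0.011 -0.999]]
```

View pics/w1_scene.png

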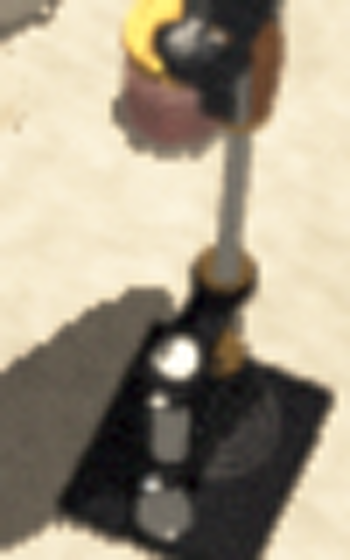

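View pics/w1_side.png

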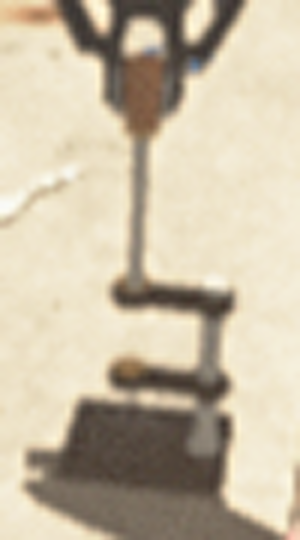

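Emit:
move_arm:
  increments: "0 0 0 -5 0 0 0; 0 0 0 -5 0 0 0; 0 0 0 -5 0 0 0; 0 0 0 -5 0 0 0; 0 0 0 -5 0 0 0; 0 0 0 -5 0 0 0; 0 0 0 -5 0 0 0; 0 0 0 0 0 0 0"

```text
t: 26.75
eef_pos: [0.4847, -0.2149, 0.2445]
tool_rot: [0.019, 0.704, 0.71, -0.011]
contact_force: [0.0, 0.7, -4.0]
gripper_width: 0.317
```

Run:
```python
from h import *
o=bot.get_obs(); print(o['t'],o['q'].round(3),o['eef_pos'],o['contact_force'].round(1),o['torque'].round(2))
for n,b in [('scene',(262,215,312,295,7)),('side',(265,160,315,250,6))]:
  p,d=vision.read_camera(n); cv2.imwrite(f'pics/x_{n}.png',p[:,:,::-1]); crop(p,*b,f'pics/x1_{n}.png')
```

```text
26.75 [-0.495  0.296  0.947  1.949 -0.244  1.002  0.566] [ 0.4847156  -0.2148534   0.24446037] [ 0.   0.7 -4. ] [ 0.38 -0.22  0.03]
```

View pics/x1_scene.png

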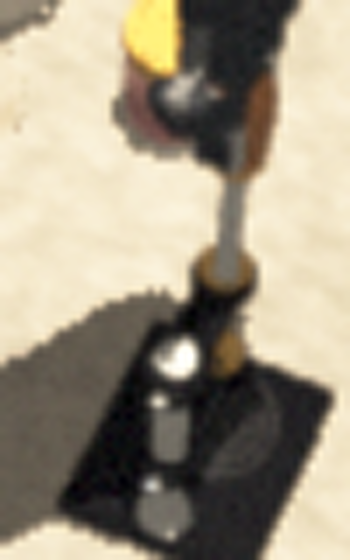

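View pics/x1_side.png

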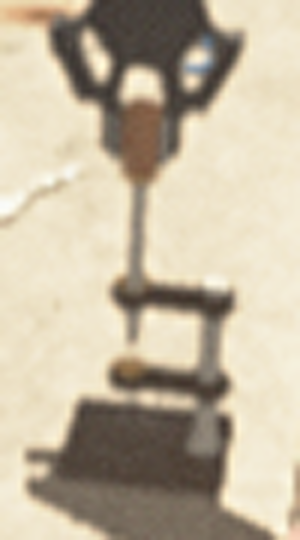

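Emit:
move_arm:
  increments: "0 0 0 -5 0 0 0; 0 0 0 -5 0 0 0; 0 0 0 -4 0 0 0; 0 0 0 -4 0 0 0; 0 0 0 -4 0 0 0; 0 0 0 -4 0 0 0; 0 0 0 -4 0 0 0; 0 0 0 0 0 0 0"

```text
t: 27.85
eef_pos: [0.4848, -0.2149, 0.2145]
tool_rot: [0.019, 0.704, 0.71, -0.011]
contact_force: [2.1, 0.6, -3.3]
gripper_width: 0.318
```

Run:
```python
from h import *
o=bot.get_obs(); print(o['t'],o['q'].round(3),o['eef_pos'],o['contact_force'].round(1),o['torque'].round(2))
for n,b in [('scene',(262,215,312,295,7)),('side',(265,160,315,250,6))]:
  p,d=vision.read_camera(n); cv2.imwrite(f'pics/y_{n}.png',p[:,:,::-1]); crop(p,*b,f'pics/y1_{n}.png')
```

```text
27.85 [-0.46   0.338  0.918  1.982 -0.289  0.941  0.603] [ 0.48482807 -0.21488415  0.21452001] [ 2.1  0.6 -3.3] [ 0.48 -0.57  0.01]
```

View pics/y1_scene.png

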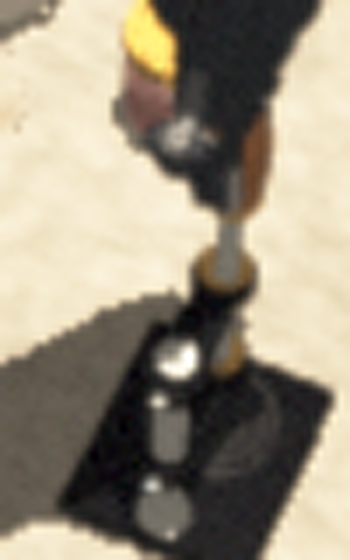

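View pics/y1_side.png

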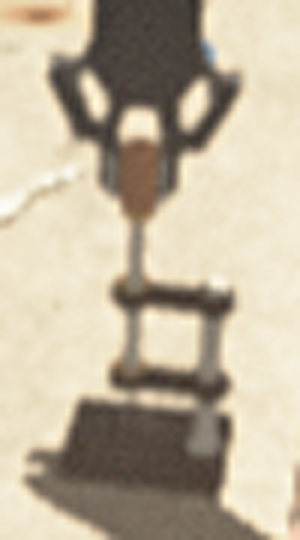

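Emit:
move_arm:
  increments: "0 0 0 -2 0.006 -0.008 0; 0 0 0 -4 0 0 0; 0 0 0 -5 0 0 0; 0 0 0 -5 0 0 0; 0 0 0 -5 0 0 0; 0 0 0 -5 0 0 0; 0 0 0 -3 0 0 0; 0 0 0 0 0 0 0"

```text
t: 28.95
eef_pos: [0.4847, -0.2149, 0.1856]
tool_rot: [0.02, 0.704, 0.71, -0.006]
contact_force: [-0.7, 0.4, -3.2]
gripper_width: 0.323
```

Run:
```python
from h import *
o=bot.get_obs(); print(o['t'],o['q'].round(3),o['eef_pos'],o['contact_force'].round(1),o['torque'].round(2))
for n,b in [('scene',(262,215,312,295,7)),('side',(265,160,315,250,6))]:
  p,d=vision.read_camera(n); cv2.imwrite(f'pics/z_{n}.png',p[:,:,::-1]); crop(p,*b,f'pics/z1_{n}.png')
  G=np.array([.4848,-.2128,0]); print(n,proj(n,G+[[0,0,.06],[0,0,.035],[0,0,.169],[0,0,.146]]))
p,d=vision.read_camera('wrist'); cv2.imwrite('pics/z_wrist.png',p[:,:,::-1])
```

```text
28.95 [-0.419  0.375  0.881  2.013 -0.343  0.878  0.649] [ 0.48474851 -0.21494152  0.18562038] [-0.7  0.4 -3.2] [ 0.32 -0.19  0.02]
scene [[292.22643214 267.73015893]
 [291.85981905 271.76489918]
 [293.94085124 248.86221408]
 [293.56245331 253.02665166]]
side [[286.44741967 224.14176328]
 [286.23210345 228.9450076 ]
 [287.42259039 202.38778986]
 [287.21173486 207.09152571]]
```

View pics/z1_scene.png

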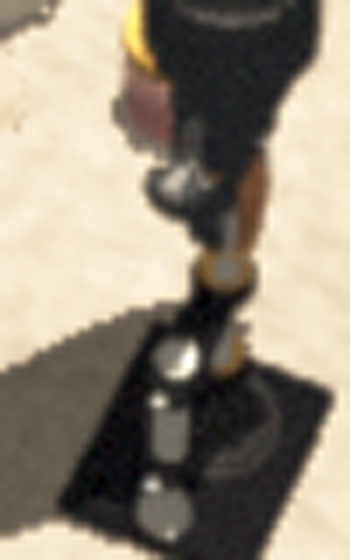

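View pics/z1_side.png

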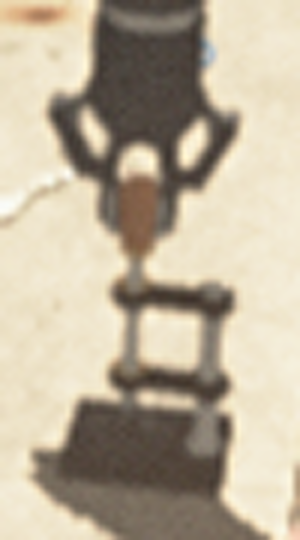

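View pics/z_wrist.png

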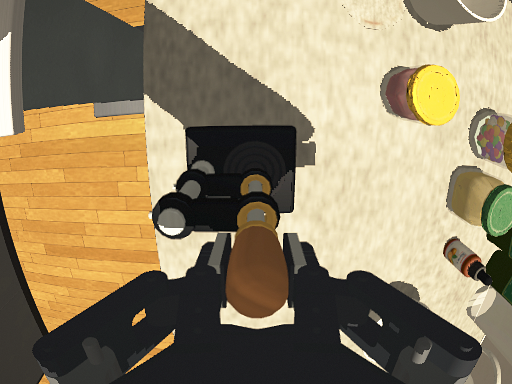

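Emit:
move_arm:
  increments: "0 0 0 -1 0 0 0; 0 0 0 -1 0.003 -0.003 0; 0 0 0 0 0 0 0; 0 0 0 0 0 0 0; 0 0 0 0 0 0 0; 0 0 0 0 0 0 0; 0 0 0 0 0 0 0; 0 0 0 0 0 0 0"

```text
t: 30.1
eef_pos: [0.4848, -0.2151, 0.1839]
tool_rot: [0.02, 0.704, 0.71, -0.004]
contact_force: [0.5, 0.5, -2.4]
gripper_width: 0.323
```

Run:
```python
from h import *
o=bot.get_obs(); print(o['t'],o['q'].round(3),o['joint_vel'].round(4),o['eef_pos'],o['contact_force'].round(1),o['torque'].round(2))
p,d=vision.read_camera('side'); cv2.imwrite('pics/zz_side.png',p[:,:,::-1]); crop(p,270,195,310,245,12,'pics/zz1.png')
G=np.array([.4848,-.2128,0]); print(proj('side',G+[[0,0,.06],[0,0,.035],[0,0,.169],[0,0,.146]]))
p,d=vision.read_camera('scene'); cv2.imwrite('pics/zz_scene.png',p[:,:,::-1])
```

```text
30.1 [-0.414  0.376  0.877  2.016 -0.349  0.873  0.655] [-0.0004 -0.0007 -0.0003 -0.0003  0.0003 -0.0004  0.0023] [ 0.48479783 -0.2150713   0.1838821 ] [ 0.5  0.5 -2.4] [ 0.18 -0.04 -0.01]
[[286.44741967 224.14176328]
 [286.23210345 228.9450076 ]
 [287.42259039 202.38778986]
 [287.21173486 207.09152571]]
```

View pics/zz1.png

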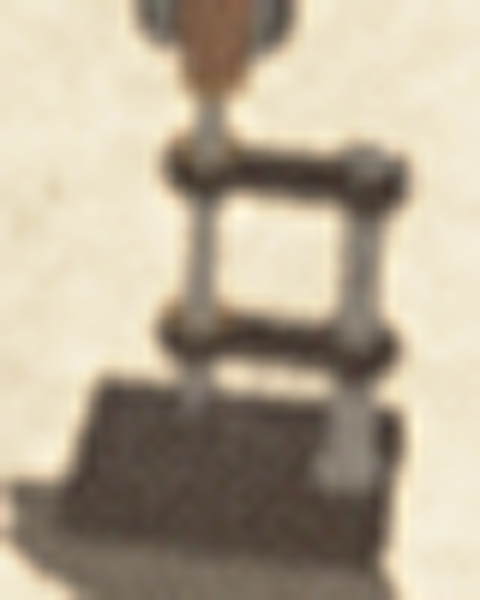

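View pics/zz_scene.png

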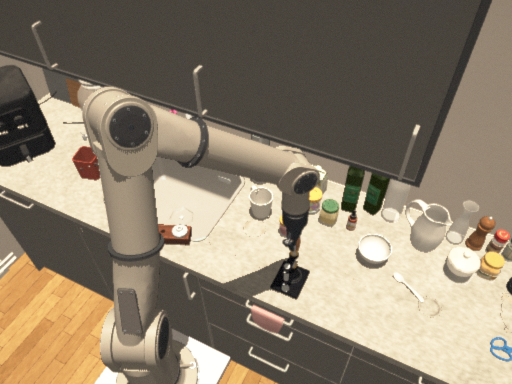

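The collar's underside is at row 202 (z≈0.170) and the stud end at row 228.7 (z≈0.036), so about 24 mm sticks out below the lower guide. The arm is still and the forces are small, so I'm handing in.

```bash
python3 -c "
from station import bot
print(bot.hand_in()); o=bot.get_obs(); print(o['t'],o['eef_pos'],o['contact_force'],o['gripper_width'])"
```

```text
the job is handed in; nothing more can be done
None
the job is handed in; nothing more can be done
```

The stand is upright on its base, and the plunger rod is threaded through both guides and still held by the knob. I handed the job in at about 30 s of the 72 s.

**What I did:** I gripped the stand by its column, turned it up and set it down on its base. I then took the rod out of the tool block by the knob, corrected its lean of about 2° and lowered it through the upper and lower guides.

**Last checks before hand-in:**
- **Threaded end:** it sticks out about 24 mm below the lower guide. The arm position and the side picture gave 23–26 mm, good to about ±2 mm.
- **Knob end:** the collar's underside is about 24 mm above the upper guide.
- **Steadiness:** the arm was at rest, the force on the tool was about 2.5 N, and the grip was still closed on the knob.
- **Bystanders:** the cup and bowl looked unmoved in the last picture. The jar was partly hidden there, but it stood in its place in the last wrist picture.

**What disagreed or went wrong:**
- The wrist camera placed points about 15 mm off from the scene and side cameras, so I used those two for positions.
- On the way to the stand with the rod, joints 2 and 3 ran up against their range limits and the arm stopped short of its target. I freed them with an arc and a tilt in the air, which took about 4 s and touched nothing.

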